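# Clean the gluing slab with a dipped scraper

## Task

Draw the scraper out of its wooden sleeve, lay it flat on the cork mat and let go, then take it again by its red handle. Dip the blade about halfway down into the open blue pot, then with the scraper push both glue chips off the marble slab into the grey trough along its edge, and finally lay the scraper flat on the cork mat again, right way up. Keep the gripper off the chips, do not tip or shove the pot, and leave the pen tub, journals and type box alone.

Things in the scene. Friction and masses are not known exactly. Their poses are not given: they have to be found in the camera images.
- scraper: Scraper, 170 mm long, about 110 g. Red handle, 120 long x 26 wide x 22 high (x -85 to +35 mm), and a flat steel blade, 50 long x 48 wide x 10 thick (x +35 to +85 mm); both share one flat underside. Origin: centre of the underside. x: from handle to blade end, z: up. At the start its handle lies inside the sleeve, resting on the bench, and only the blade sticks out.
- scraper_tip (a point): Middle of the lower front edge of the blade (scraper x +85 mm, underside).
- scraper_handle (a point): Middle of the handle where it is best gripped (scraper x -5 mm, 11 mm above the underside).
- rack: Dark wooden sleeve fixed on the bench: a tunnel 125 long (x) x 60 wide x 41 high, bore 32 wide x 31 high open at its +x end, bottom on the bench; the scraper slides out straight along +x (about 115 mm of handle inside). Origin: centre of its underside.
- mat: Cork mat fixed on the bench, 200 (x) x 100 (y) x 4 mm thick. Origin: centre of its underside, on the bench.
- pot: Open round blue pot, standing loose, 450 g, outer diameter 100 mm, 65 high, wall 5 (mouth 90 mm wide), floor 6 mm thick. Origin: centre of its underside; z up. It may swap places with the pen tub.
- pot_rim (a point): Centre of the pot's mouth, 65 mm above its underside.
- slab: Fixed marble slab, 130 (x) x 160 (y) x 30 mm high, with a grey sheet-metal trough along its -x edge. Origin: centre of the slab's underside, on the bench; z up; -x points to the trough.
- slab_trough (a point): Centre of the trough's floor, 100 mm along -x from the slab's origin and 4 mm above the bench; axes as the slab. The trough is open above, 70 (x) x 150 (y) mm inside; outer wall 22 mm high, end walls 26 mm high.
- chip_a: Loose hard orange glue chip, 26 x 34 x 12 mm high, lying on the slab, one of two. Origin: centre of its underside.
- chip_b: The other orange glue chip, same size.
- pen_tub: Bystander: white tub of upright blue pens, diameter 96, 100 mm high with the pens. Origin: centre of its underside.
- journals: Bystander: two stacked brown journals, 150 (x) x 210 (y) x 45 mm high. Origin: centre of the underside.
- type_box: Bystander: open black box of brass type, 110 (x) x 130 (y) x 35 mm high. Origin: centre of the underside.
Things that resemble listed ones, but are neither listed nor needed, are in the scene too. What is shaped like the chip_b but pink or yellow is not meant.

How it is judged (in metres and radians):
On the way, in this order (a step that is already met when the one before it is completed fails the run):
1. the scraper lies flat on the cork mat, let go (x of scraper in the frame of mat between -0.08 and 0.08 m and y of scraper in the frame of mat between -0.045 and 0.045 m and z of scraper in the frame of mat below 0.01 m and angle between scraper's own z axis and vertical below 0.1 rad and contact force between scraper and the fingers below 0.1 N and linear speed of scraper below 0.02 m/s), for 0.2 s.
2. held by its handle, the scraper's blade end is inside the pot, at least 20 mm below the rim (contact force between scraper and the fingers above 0.5 N and x of the grasp point in the frame of scraper below 0.03 m and horizontal distance between scraper_tip and pot below 0.045 m and z of scraper_tip in the frame of pot below 0.045 m), for 0.1 s.
3. both chips lie in the trough while the scraper is held by its handle (contact force between scraper and the fingers above 0.5 N and x of the grasp point in the frame of scraper below 0.03 m and x of chip_a in the frame of slab_trough between -0.045 and 0.045 m and y of chip_a in the frame of slab_trough between -0.08 and 0.08 m and z of each of chip_a, chip_b in the frame of slab_trough below 0.023 m and x of chip_b in the frame of slab_trough between -0.045 and 0.045 m and y of chip_b in the frame of slab_trough between -0.08 and 0.08 m), for 0.2 s.
At the end, for the whole second after the job is handed in: The scraper lies flat on the cork mat, right way up (tilt under 0.1 rad, its origin within 80 mm along and 45 mm across of the mat's centre), released and at rest; both chips lie in the trough; the pot stands upright (all of step 1 and x of chip_a in the frame of slab_trough between -0.045 and 0.045 m and y of chip_a in the frame of slab_trough between -0.08 and 0.08 m and z of each of chip_a, chip_b in the frame of slab_trough below 0.023 m and x of chip_b in the frame of slab_trough between -0.045 and 0.045 m and y of chip_b in the frame of slab_trough between -0.08 and 0.08 m and angle between pot's own z axis and vertical below 0.1 rad); the robot touches nothing.
It fails at once if the gripper or arm touches a glue chip (contact force between any of the fingers, the arm and chip_a above 0.3 N or contact force between any of the fingers, the arm and chip_b above 0.3 N).
It fails at once if the pot is tipped (over 0.3 rad) or shoved more than 30 mm (angle between pot's own z axis and vertical above 0.3 rad or distance of pot from where it was at the start of the episode above 0.03 m).
It fails at once if pen tub, journals or type box moved more than 20 mm (distance of any of pen_tub, journals, type_box from where it was at the start of the episode above 0.02 m).
It also fails if it takes over 64 s, if anything falls off the work surface, if the arm or the gripper's body presses on something with over 40 N, if the wrist force passes 120 N, or if a joint passes its speed limit or range.

## Robot

A 6-joint arm with a two-finger parallel gripper is mounted at the origin on the work surface. World frame = base frame: x ahead of the robot, y to its left, z up, the work surface at z = 0. Lengths are in m, angles in degrees, forces in N, time in s.
With the tool pointing down it reaches from about 0.3 to 0.75 m from the base axis. Payload 8.5 kg.
Tool frame: the origin (TCP) lies on the centre line of the jaws, within the pads' length; the fingertips stand 17 mm ahead of it and the grasp point (between the pads) lies 2 mm behind it (env.tip_extent is the distance from the TCP to the fingertips, in m); z points along the fingers, y is the direction in which the jaws open and shut (so a half turn about z gives the same grasp; the last joint's range is limited). The gripper opens to 85 mm and grips with 20 to 120 N. Pads are 22 mm wide; open, the fingers measure 114 mm over their backs; the gripper's body (76 mm by 85 mm) begins 54 mm behind the grasp point. The pads swing forward as they close: fully open they stand 13 mm farther back than shut.
Start: joints at [52.867, 21.807, 74.336, -0, 83.858, -12.336], TCP at [0.231, 0.499, 0.248] pointing down, gripper open.
Joint ranges: [-178.18, 178.18], [-50.72, 133.34], [12.68, 142.11], [-81.47, 261.47], [9.98, 163.14], [-165.26, 165.26]. Speed limits (degrees/s): [136.94, 136.94, 180, 180, 180, 180].

## Interface

Orientations are given as a 3x3 rotation matrix whose columns are the frame's x, y, z axes.
In Python, from rig import telemetry, get_image, camera_params, close_job, env gives the robot as it stands.
- The arm moves only by the tool apply_moves, never from a script. Its argument "motion" is a list of rows, each an object of numbers: "tx", "ty", "tz": the shift along the tool's x, y, z in cm; "turn": the turn about the tool's z in degrees; "jaw": the gripper's target within -1 to 1 (fully open at 1, half-way at 0, shut at -1). In form: [{"tx": .., "ty": .., "tz": .., "turn": .., "jaw": ..}, ...]. A call has 1 to 5 rows; each row is the pose to reach, as a shift and turn from the pose measured when the call began, along the tool's axes at that moment; what a row does not reach only later rows make up. A row lasts 1/12 s, in which the tool goes at most 41.7 mm and 7.16 degrees, less where a joint would pass 70% of its speed; a pose out of reach is approached as far as the arm can. A call with a gripper value outside its range is refused whole. The fingers move at their own pace and stop on an object; "squeeze" is the grip in N (left out, the last holds). Time passes only in rows, so rows that repeat a pose let the fingers close. It gives the time, the measured TCP pose, the force and the opening at its end, in the units of the state.
- telemetry.observe(): the state, without advancing time (a new reading comes with each control period).
- get_image(name): name is "side" or "top"; returns (picture, depth): 384x512x3 uint8, red, green, blue; 384x512 float32, m along the optical axis (not along the pixel's ray), 0 where there is no reading.
- camera_params(name): a dict with "fx", "fy", "cx", "cy" (pixels), "rvec" (rotation vector, rad) and "tvec" (3), from world to camera coordinates, as OpenCV has them. Camera axes: x right, y down, z forward; pixel columns grow to the right and rows downward; lengths in m; the calibration is good to about 2 mm. A picture is of the moment at which its call begins. camera_params takes no time and is no camera call.
- close_job(): hands the job in, once; it reports no verdict.
The state is a dict: "time_s": time; "q": joint angles; "qvel": joint speeds; "joint_efforts": joint torques, N m; "position": TCP position; "tool_rot": TCP orientation; "ft_force": force on the tool from outside, world axes, zero at the start; "wrist_torque": the same for the moment, N m; "grip_width": finger opening in m.
Only numpy, scipy, OpenCV 4.12 (cv2) and the standard library are available. Lean on these libraries where they do the work, as an engineer would, in place of code of your own. Each camera call takes 0.05 s, during which the arm holds its last target. There are 200 camera calls.

## Working session

There is one attempt and no reset: what is moved stays moved. The work goes in short steps, Python scripts to look and compute and a tool call to move; the robot and the scene stay as the last step left them, time stands still between calls to the robot, and variables do not carry over. Pictures are saved under pics/ and viewed, about 8 in all and at most 12, crops included, and the job is handed in when it is done.

Besides the shell and the picture viewer there is one more tool, called after "Emit:" as name(argument=value, ...), one argument or row to a line, values as JSON. apply_moves: Moves the arm, as the interface text tells. Its arguments: {"type":"object","properties":{"motion":{"type":"array"},"squeeze":{"type":"number"}},"required":["motion"]}

```bash
ls; mkdir -p pics
cat > h.py <<'E'
import numpy as np, cv2
from rig import telemetry, get_image, camera_params, close_job, env
def snap(name,tag):
    im,d=get_image(name); cv2.imwrite(f'pics/{tag}.png',cv2.resize(im[:,:,::-1],(768,576),interpolation=cv2.INTER_CUBIC)); np.savez(f'/tmp/{tag}.npz',im=im,d=d); return im,d
def cam(name):
    c=camera_params(name); R=cv2.Rodrigues(np.array(c['rvec'],float))[0]; return c,R,np.array(c['tvec'],float).ravel()
def px2w(name,u,v,d=None,z=None):
    c,R,t=cam(name); r=np.array([(u-c['cx'])/c['fx'],(v-c['cy'])/c['fy'],1.])
    o=-R.T@t; w=R.T@r
    return o+w*(d if z is None else (z-o[2])/w[2])
def cloud(name,d):
    c,R,t=cam(name); v,u=np.mgrid[:384,:512]; P=np.stack([(u-c['cx'])/c['fx']*d,(v-c['cy'])/c['fy']*d,d],-1)
    return (P-t)@R
def st():
    s=telemetry.observe(); print(s['time_s'],np.round(s['position'],4),s['grip_width'],np.round(s['ft_force'],1)); print(np.round(s['tool_rot'],3).tolist()); print(np.round(s['q'],1)); return s
E
python3 -c "
from h import *
snap('top','t0');snap('side','s0');st();print(camera_params('top'),camera_params('side'))"
```

```text
pics
0.1 [0.2305 0.4991 0.2478] 0.08536859377658937 [-0.2  0.   0.7]
[[-0.908, 0.419, -0.001], [0.419, 0.908, -0.001], [0.0, -0.001, -1.0]]
[ 52.9  21.8  74.4  -0.   83.9 -12.3]
{'fx': 493.5616265787839, 'fy': 493.5616265787839, 'cx': 250.44113630760617, 'cy': 189.01058718620658, 'rvec': array([ 2.13257782, -2.17483258,  0.11408003]), 'tvec': array([-0.02131716,  0.56806436,  1.38630212])} {'fx': 372.5725265043155, 'fy': 372.5725265043155, 'cx': 262.83084956059156, 'cy': 193.76199938164655, 'rvec': array([ 0.47515104, -2.58132747,  1.38504867]), 'tvec': array([0.54064676, 0.18261027, 0.72689352])}
```

View pics/t0.png

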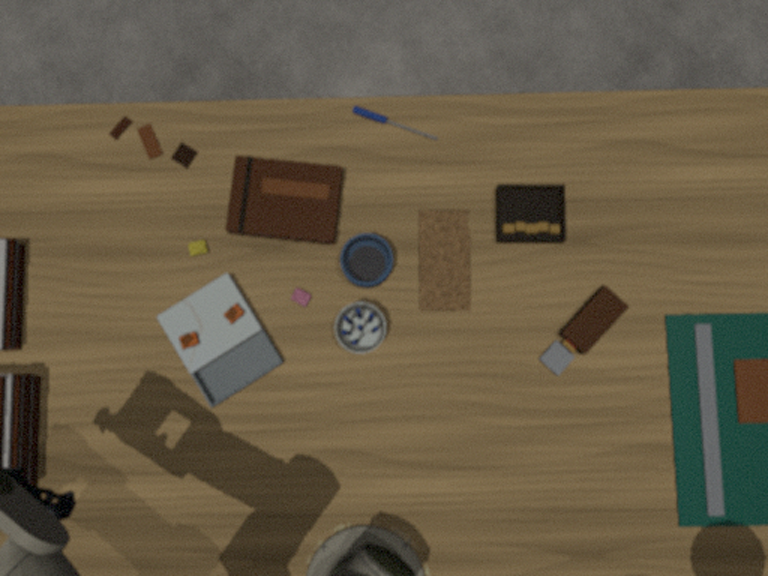

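View pics/s0.png

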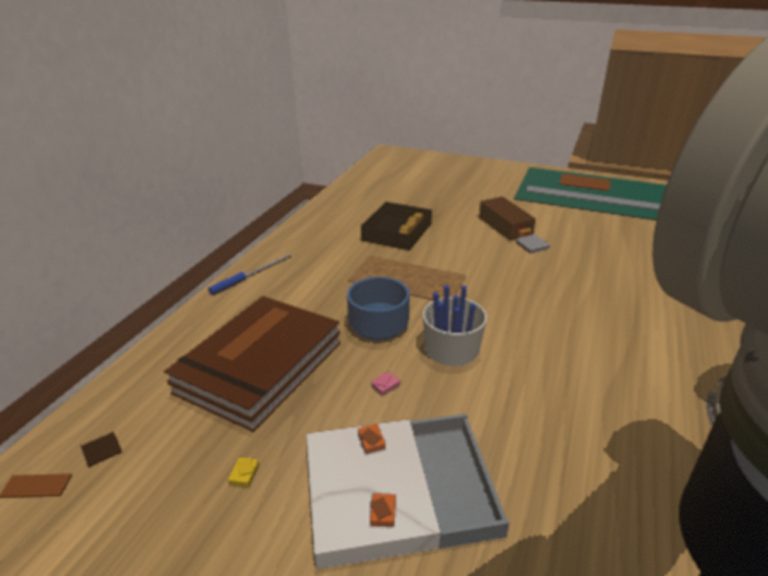

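The pictures show the scraper's blade sticking out at the lower left of the sleeve (blade ~(556,358), sleeve ~(594,320) in the top view). The mat is at (444,260), the blue pot at (367,260), and the pen tub below it at (360,327). The slab is at (210,322) with its trough at the lower right, and the chips are at (234,313) and (190,340).

```bash
cat > m.py <<'E'
from h import *
im=np.load('/tmp/t0.npz'); d=im['d']; im=im['im']; P=cloud('top',d)
hsv=cv2.cvtColor(im,cv2.COLOR_RGB2HSV)
def rect(n,win,mask,z):
    u0,v0,u1,v1=[int(a/1.5) for a in win]; m=np.zeros(d.shape,np.uint8); m[v0:v1,u0:u1]=mask[v0:v1,u0:u1]
    k,l,s,_=cv2.connectedComponentsWithStats(m); m=(l==1+np.argmax(s[1:,4]))
    v,u=np.nonzero(m); W=np.array([px2w('top',a,b,z=z)[:2] for a,b in zip(u,v)])
    r=cv2.minAreaRect((W*1000).astype(np.float32)); 
    print(n,m.sum(),'c',np.round(r[0],1),'size',np.round(r[1],1),'ang',round(r[2],1),'mean',np.round(W.mean(0)*1000,1),'zmed',np.round(np.median(P[...,2][m])*1000,1),'zs',np.round(np.percentile(P[...,2][m]*1000,[5,95]),1))
H=P[...,2]; h,s,v=[hsv[...,i].astype(int) for i in range(3)]
ok=d>0
rect('sleeve',(545,270,640,370),(ok&(H>.025))*1,.041)
rect('blade',(530,335,585,380),((s<60)&(v>80))*1,.010)
rect('mat',(405,195,485,325),(P[...,2]*0+((s>0)&(abs(h-h[173,296])<4)&(abs(s-s[173,296])<40)&(H<.02)))*1,.004)
rect('pot',(330,225,405,295),((h>95)&(h<125)&(s>80))*1,.065)
rect('slab',(145,260,300,415),((s<60)&(v>110))*1,.030)
rect('trough',(145,260,300,415),((s<70)&(v<115)&(v>60)&(H<.03))*1,.012)
rect('chipA',(215,295,255,335),((s>120)&(h<20))*1,.042)
rect('chipB',(170,325,212,355),((s>120)&(h<20))*1,.042)
rect('tub',(325,295,395,360),(ok&(H>.05))*1,.09)
rect('journ',(220,150,350,250),(ok&(H>.03))*1,.045)
rect('type',(480,175,580,250),(v<60)*1,.035)
print(env.tip_extent)
E
python3 m.py
python3 - <<'E'
import cv2,numpy as np
im=np.load('/tmp/t0.npz')['im'][:,:,::-1]
a=cv2.resize(im[180:275,95:195],(400,380),interpolation=cv2.INTER_CUBIC);b=cv2.resize(im[180:275,345:435],(360,380),interpolation=cv2.INTER_CUBIC)
cv2.imwrite('pics/c0.png',np.hstack([a,b]))
E
```

```text
sleeve 974 c [ 488.  -442.5] size [ 61.8 130.4] ang 45.4 mean [ 489.  -443.8] zmed 41.1 zs [35.1 45.9]
blade 313 c [ 419.8 -376.7] size [50.  51.5] ang 43.1 mean [ 420.5 -376.4] zmed 9.8 zs [ 4.2 15.4]Traceback (most recent call last):
  File "m.py", line 14, in <module>
    rect('mat',(405,195,485,325),(P[...,2]*0+((s>0)&(abs(h-h[173,296])<4)&(abs(s-s[173,296])<40)&(H<.02)))*1,.004)
    ~~~~^^^^^^^^^^^^^^^^^^^^^^^^^^^^^^^^^^^^^^^^^^^^^^^^^^^^^^^^^^^^^^^^^^^^^^^^^^^^^^^^^^^^^^^^^^^^^^^^^^^^^^^^^^
  File "m.py", line 7, in rect
    v,u=np.nonzero(m); W=np.array([px2w('top',a,b,z=z)[:2] for a,b in zip(u,v)])
                                   ~~~~^^^^^^^^^^^^^^^
  File "h.py", line 8, in px2w
    c,R,t=cam(name); r=np.array([(u-c['cx'])/c['fx'],(v-c['cy'])/c['fy'],1.])
          ~~~^^^^^^
  File "h.py", line 6, in cam
    c=camera_params(name); R=cv2.Rodrigues(np.array(c['rvec'],float))[0]; return c,R,np.array(c['tvec'],float).ravel()
ValueError: time passes only in moves, steps and waits
```

View pics/c0.png

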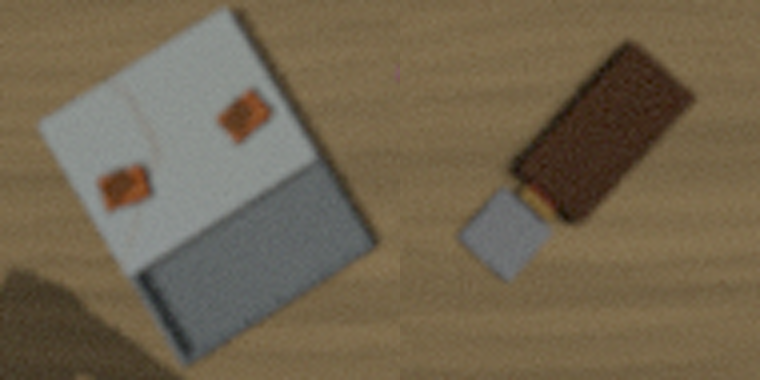

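The crop shows the two orange chips on the slab, the trough at its lower right, and about 5 mm of red handle showing between blade and sleeve. My script called `camera_params` too often, so I'll cache it.

```bash
python3 - <<'E'
s=open('h.py').read().replace("def cam(name):","import functools\n@functools.lru_cache(None)\ndef cam(name):")
open('h.py','w').write(s)
s=open('m.py').read()
s='\n'.join(l for l in s.split('\n') if not l.startswith("rect('mat'"))
s+="""
print('mat',[np.round(px2w('top',a/1.5,b/1.5,z=.004)[:2]*1000) for a,b in [(418,209),(469,209),(470,310),(418,310)]])
print('slab corners',[np.round(px2w('top',95+a/4,180+b/4,z=.03)[:2]*1000) for a,b in [(40,124),(232,8),(318,160),(133,275)]])
print('trough outer',[np.round(px2w('top',95+a/4,180+b/4,z=.022)[:2]*1000) for a,b in [(377,241),(188,362)]])
print('blade corners',[np.round(px2w('top',345+a/4,180+b/4,z=.01)[:2]*1000) for a,b in [(507,187),(458,237),(508,282),(552,230)] for a in [a-400]])
"""
open('m.py','w').write(s)
E
python3 m.py
```

```text
sleeve 974 c [ 488.  -442.5] size [ 61.8 130.4] ang 45.4 mean [ 489.  -443.8] zmed 41.1 zs [35.1 45.9]
blade 313 c [ 419.8 -376.7] size [50.  51.5] ang 43.1 mean [ 420.5 -376.4] zmed 9.8 zs [ 4.2 15.4]
pot 247 c [609.9 -15.5] size [90.5 91.4] ang 88.8 mean [613.3 -21.4] zmed 18.1 zs [ 4.4 68.4]
slab 2328 c [500.  291.5] size [132.  161.4] ang 31.1 mean [500.5 291.9] zmed 29.6 zs [23.4 34.8]
trough 1565 c [467.1 271.3] size [206.4 166.8] ang 31.1 mean [418.8 236.1] zmed 4.8 zs [-1.3 25. ]
chipA 79 c [515.5 239. ] size [21.1 29.4] ang 39.2 mean [515.5 239.1] zmed 43.2 zs [37.7 48.1]
chipB 79 c [466.7 324. ] size [19.9 30.6] ang 17.4 mean [466.7 323.9] zmed 42.1 zs [37.6 48.3]
tub 174 c [480.1  -1.6] size [90.6 90.5] ang 88.8 mean [483.2  -1.1] zmed 62.6 zs [51.4 68.8]
journ 3660 c [734.8 142.6] size [211.2 152.8] ang 82.3 mean [735.4 142.6] zmed 43.8 zs [38.7 48.9]
type 1443 c [ 697.5 -332.3] size [132.7 112.8] ang 87.2 mean [ 702.4 -333.1] zmed 6.4 zs [-0.6 37. ]
0.017
mat [array([ 718., -119.]), array([ 716., -220.]), array([ 515., -215.]), array([ 517., -114.])]
slab corners [array([513., 388.]), array([594., 250.]), array([483., 187.]), array([403., 319.])]
trough outer [array([424., 146.]), array([341., 281.])]
blade corners [array([ 453., -380.]), array([ 418., -344.]), array([ 385., -378.]), array([ 422., -411.])]
```

```bash
cat >> h.py <<'E'
def goal(x,y,z,yaw):
    "mm, deg (tool x heading)"
    s=telemetry.observe(); R=np.array(s['tool_rot']); p=np.array(s['position'])
    d=R.T@(np.array([x,y,z])/1000-p)*100; cur=np.degrees(np.arctan2(R[1,0],R[0,0]))
    t=(cur-yaw+180)%360-180
    print('t=%.2f'%s['time_s'],'pos',np.round(p*1000,1),'yaw %.1f'%cur,'-> tx %.2f ty %.2f tz %.2f turn %.1f'%(*d,t),'grip %.1f'%(s['grip_width']*1000),'F',np.round(s['ft_force'],1))
E
python3 -c "
from h import *
print(px2w('top',367/1.5,260/1.5,z=.065),px2w('top',360/1.5,327/1.5,z=.08))
goal(450,150,250,135.4)"
```

```text
[ 0.60870113 -0.01736718  0.065     ] [ 0.48190104 -0.00265027  0.08      ]
t=0.10 pos [230.5 499.1 247.8] yaw 155.2 -> tx -34.56 ty -22.49 tz -0.20 turn 19.8 grip 85.4 F [-0.2  0.   0.7]
```

Emit:
apply_moves(
  motion=[
    {"tx": -17.3,"ty": -11.3,"tz": 0},
    {"tx": -17.3,"ty": -11.3,"tz": 0},
    {"tx": -17.3,"ty": -11.3,"tz": 0},
    {"tx": -17.3,"ty": -11.3,"tz": 0},
    {"tx": -17.3,"ty": -11.3,"tz": 0},
  ],
)

```text
invalid input
```

Emit:
apply_moves(
  motion=[
    {"tx": -17.3,"ty": -11.3,"tz": 0,"turn": 0},
    {"tx": -17.3,"ty": -11.3,"tz": 0},
    {"tx": -17.3,"ty": -11.3,"tz": 0},
    {"tx": -17.3,"ty": -11.3,"tz": 0},
    {"tx": -17.3,"ty": -11.3,"tz": 0,"turn": 0},
  ],
)

```text
invalid input
```

```bash
python3 -c "
from h import *
goal(422,-377,150,135.4)"
```

```text
t=0.10 pos [230.5 499.1 247.8] yaw 155.2 -> tx -54.13 ty -71.49 tz 9.86 turn 19.8 grip 85.4 F [-0.2  0.   0.7]
```

Emit:
apply_moves(
  motion=[
    {"tx": -17.3,"ty": -11.3,"tz": 0,"turn": 0,"jaw": 1},
    {"tx": -17.3,"ty": -11.3,"tz": 0,"turn": 0,"jaw": 1},
    {"tx": -17.3,"ty": -11.3,"tz": 0,"turn": 0,"jaw": 1},
    {"tx": -17.3,"ty": -11.3,"tz": 0,"turn": 0,"jaw": 1},
    {"tx": -17.3,"ty": -11.3,"tz": 0,"turn": 0,"jaw": 1},
  ],
)

```text
time_s: 0.52
position: [0.3406, 0.3221, 0.2477]
tool_rot: [[-0.908, 0.419, -0.001], [0.419, 0.908, -0.001], [0.0, -0.002, -1.0]]
ft_force: [0.9, 0.1, 0.1]
grip_width: 0.0853
```

Emit:
apply_moves(
  motion=[
    {"tx": -17.3,"ty": -11.3,"tz": 0,"turn": 0,"jaw": 1},
    {"tx": -17.3,"ty": -11.3,"tz": 0,"turn": 0,"jaw": 1},
    {"tx": -17.3,"ty": -11.3,"tz": 0,"turn": 0,"jaw": 1},
    {"tx": -17.3,"ty": -11.3,"tz": 0,"turn": 0,"jaw": 1},
    {"tx": -17.3,"ty": -11.3,"tz": 0,"turn": 0,"jaw": 1},
  ],
)

```text
time_s: 0.93
position: [0.4508, 0.1451, 0.2477]
tool_rot: [[-0.908, 0.419, -0.002], [0.419, 0.908, -0.001], [0.001, -0.002, -1.0]]
ft_force: [0.1, 0.4, 0.3]
grip_width: 0.0856
```

```bash
python3 -c "
from h import *
goal(422,-377,150,135.4)"
```

```text
t=0.93 pos [450.8 145.1 247.7] yaw 155.2 -> tx -19.28 ty -48.59 tz 9.84 turn 19.8 grip 85.6 F [0.1 0.4 0.3]
```

Emit:
apply_moves(
  motion=[
    {"tx": -6.4,"ty": -16.2,"tz": 1,"turn": 0,"jaw": 1},
    {"tx": -6.4,"ty": -16.2,"tz": 1,"turn": 0,"jaw": 1},
    {"tx": -6.4,"ty": -16.2,"tz": 1,"turn": 0,"jaw": 1},
    {"tx": -6.4,"ty": -16.2,"tz": 1,"turn": 0,"jaw": 1},
    {"tx": -6.4,"ty": -16.2,"tz": 1,"turn": 0,"jaw": 1},
  ],
)

```text
time_s: 1.35
position: [0.4406, -0.0333, 0.2374]
tool_rot: [[-0.906, 0.423, -0.003], [0.423, 0.906, -0.002], [0.001, -0.003, -1.0]]
ft_force: [0.3, -0.4, -0.3]
grip_width: 0.0853
```

Emit:
apply_moves(
  motion=[
    {"tx": -6.4,"ty": -16.2,"tz": 4,"turn": 0,"jaw": 1},
    {"tx": -6.4,"ty": -16.2,"tz": 4,"turn": 0,"jaw": 1},
    {"tx": -6.4,"ty": -16.2,"tz": 4,"turn": 0,"jaw": 1},
    {"tx": -6.4,"ty": -16.2,"tz": 4,"turn": 0,"jaw": 1},
    {"tx": -6.4,"ty": -16.2,"tz": 4,"turn": 0,"jaw": 1},
  ],
)

```text
time_s: 1.77
position: [0.4292, -0.211, 0.1964]
tool_rot: [[-0.905, 0.426, -0.004], [0.426, 0.905, -0.002], [0.003, -0.004, -1.0]]
ft_force: [-0.4, 0.2, 0.0]
grip_width: 0.0854
```

Emit:
apply_moves(
  motion=[
    {"tx": -6.4,"ty": -16.2,"tz": 4,"turn": 19.8,"jaw": 1},
    {"tx": -6.4,"ty": -16.2,"tz": 4,"turn": 19.8,"jaw": 1},
    {"tx": -6.4,"ty": -16.2,"tz": 4,"turn": 19.8,"jaw": 1},
    {"tx": -6.4,"ty": -16.2,"tz": 4,"turn": 19.8,"jaw": 1},
    {"tx": -6.4,"ty": -16.2,"tz": 4,"turn": 19.8,"jaw": 1},
  ],
)

```text
time_s: 2.18
position: [0.417, -0.3889, 0.155]
tool_rot: [[-0.705, 0.709, -0.005], [0.709, 0.705, -0.002], [0.002, -0.005, -1.0]]
ft_force: [-0.6, 0.2, -0.1]
grip_width: 0.0857
```

```bash
python3 -c "
from h import *
goal(421,-376,40,135.4)
from h import *
snap('top','t1')"
python3 - <<'E'
import cv2,numpy as np
im=np.load('/tmp/t1.npz')['im'][:,:,::-1]
cv2.imwrite('pics/c1.png',cv2.resize(im[170:285,320:450],(780,690),interpolation=cv2.INTER_CUBIC)[:600])
E
```

```text
t=2.18 pos [ 417.  -388.9  155. ] yaw 134.8 -> tx 0.61 ty 1.24 tz 11.50 turn -0.6 grip 85.7 F [-0.6  0.2 -0.1]
```

Emit:
apply_moves(
  motion=[
    {"tx": 0.6,"ty": 1.2,"tz": 6,"turn": -0.6,"jaw": 0.4},
    {"tx": 0.6,"ty": 1.2,"tz": 10,"turn": -0.6,"jaw": 0.4},
    {"tx": 0.6,"ty": 1.2,"tz": 12.5,"turn": -0.6,"jaw": 0.4},
    {"tx": 0.6,"ty": 1.2,"tz": 12.5,"turn": -0.6,"jaw": 0.4},
    {"tx": 0.6,"ty": 1.2,"tz": 12.5,"turn": -0.6,"jaw": 0.4},
  ],
)

```text
time_s: 2.65
position: [0.4205, -0.3754, 0.0288]
tool_rot: [[-0.713, 0.702, -0.008], [0.702, 0.713, 0.002], [0.007, -0.004, -1.0]]
ft_force: [-0.8, 0.1, 1.2]
grip_width: 0.0596
```

Emit:
apply_moves(
  motion=[
    {"tx": 0,"ty": 0,"tz": 0.3,"turn": 0,"jaw": 0.4},
    {"tx": 0,"ty": 0,"tz": 0.6,"turn": 0,"jaw": 0.4},
    {"tx": 0,"ty": 0,"tz": 0.8,"turn": 0,"jaw": 0.4},
    {"tx": 0,"ty": 0,"tz": 0.8,"turn": 0,"jaw": 0.4},
  ],
)

```text
time_s: 2.98
position: [0.4207, -0.3757, 0.0219]
tool_rot: [[-0.713, 0.701, -0.006], [0.701, 0.713, 0.001], [0.005, -0.004, -1.0]]
ft_force: [-0.0, -0.2, -1.1]
grip_width: 0.0598
```

```bash
python3 -c "
from h import *
goal(421,-376,20,135.4)
snap('top','t1')"
python3 - <<'E'
import cv2,numpy as np
a=np.load('/tmp/t1.npz');im=a['im'][:,:,::-1]
cv2.imwrite('pics/c1.png',cv2.resize(im[180:280,320:450],(780,600),interpolation=cv2.INTER_CUBIC))
E
```

```text
t=2.98 pos [ 420.7 -375.7   21.9] yaw 135.5 -> tx -0.04 ty 0.00 tz 0.19 turn 0.1 grip 59.8 F [-0.  -0.2 -1.1]
```

View pics/c1.png

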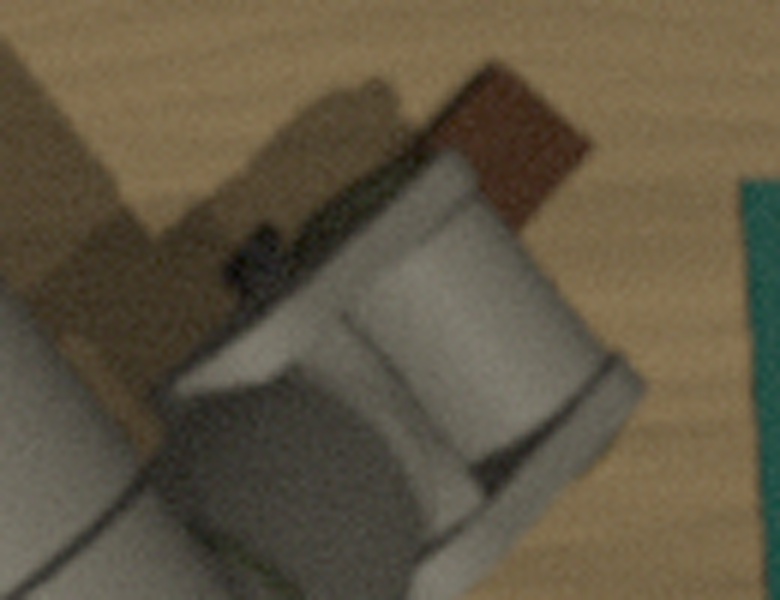

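The wrist hides the blade in this view, so I'll find the bench by force instead.

Emit:
apply_moves(
  motion=[
    {"tx": 0,"ty": 0,"tz": 0.2,"turn": 0,"jaw": 0.4},
    {"tx": 0,"ty": 0,"tz": 0.3,"turn": 0,"jaw": 0.4},
    {"tx": 0,"ty": 0,"tz": 0.4,"turn": 0,"jaw": 0.4},
  ],
)

```text
time_s: 3.28
position: [0.4206, -0.3758, 0.018]
tool_rot: [[-0.713, 0.702, -0.006], [0.702, 0.713, 0.0], [0.005, -0.004, -1.0]]
ft_force: [-0.6, 0.6, -0.1]
grip_width: 0.0598
```

Emit:
apply_moves(
  motion=[
    {"tx": 0,"ty": 0,"tz": 0.1,"turn": 0,"jaw": 0.4},
    {"tx": 0,"ty": 0,"tz": 0.2,"turn": 0,"jaw": 0.4},
  ],
)

```text
time_s: 3.45
position: [0.4206, -0.3758, 0.0159]
tool_rot: [[-0.713, 0.702, -0.006], [0.702, 0.713, 0.0], [0.005, -0.004, -1.0]]
ft_force: [0.4, -0.5, 0.5]
grip_width: 0.0597
```

Emit:
apply_moves(
  motion=[
    {"tx": 0,"ty": 0,"tz": 0.15,"turn": 0,"jaw": 0.4},
    {"tx": 0,"ty": 0,"tz": 0.15,"turn": 0,"jaw": 0},
    {"tx": 0,"ty": 0,"tz": 0.15,"turn": 0,"jaw": -0.3},
    {"tx": 0,"ty": 0,"tz": 0.15,"turn": 0,"jaw": -0.3},
    {"tx": 0,"ty": 0,"tz": 0.15,"turn": 0,"jaw": -0.3},
  ],
  squeeze=40,
)

```text
time_s: 3.87
position: [0.4209, -0.3758, 0.0147]
tool_rot: [[-0.713, 0.702, -0.006], [0.702, 0.713, 0.0], [0.004, -0.004, -1.0]]
ft_force: [1.7, 2.1, 4.9]
grip_width: 0.0466
```

Emit:
apply_moves(
  motion=[
    {"tx": 0,"ty": 0,"tz": -0.1,"turn": 0,"jaw": -0.3},
    {"tx": 1,"ty": 0,"tz": -0.15,"turn": 0,"jaw": -0.3},
    {"tx": 3,"ty": 0,"tz": -0.15,"turn": 0,"jaw": -0.3},
    {"tx": 5,"ty": 0,"tz": -0.15,"turn": 0,"jaw": -0.3},
    {"tx": 7,"ty": 0,"tz": -0.15,"turn": 0,"jaw": -0.3},
  ],
  squeeze=60,
)

```text
time_s: 4.28
position: [0.3701, -0.3259, 0.0161]
tool_rot: [[-0.713, 0.701, -0.007], [0.701, 0.713, 0.001], [0.005, -0.004, -1.0]]
ft_force: [0.2, -0.5, -1.2]
grip_width: 0.0464
```

Emit:
apply_moves(
  motion=[
    {"tx": 2,"ty": 0,"tz": 0,"turn": 0,"jaw": -0.3},
    {"tx": 4,"ty": 0,"tz": 0,"turn": 0,"jaw": -0.3},
    {"tx": 6,"ty": 0,"tz": 0,"turn": 0,"jaw": -0.3},
    {"tx": 7,"ty": 0,"tz": 0,"turn": 0,"jaw": -0.3},
    {"tx": 7,"ty": 0,"tz": 0,"turn": 0,"jaw": -0.3},
  ],
  squeeze=60,
)

```text
time_s: 4.7
position: [0.3187, -0.275, 0.0163]
tool_rot: [[-0.713, 0.701, -0.009], [0.701, 0.713, 0.003], [0.008, -0.004, -1.0]]
ft_force: [0.7, -0.2, -2.2]
grip_width: 0.046
```

```bash
python3 -c "
from h import *
snap('side','s1');goal(617,-80,70,90)"
python3 - <<'E'
import cv2,numpy as np
a=np.load('/tmp/s1.npz');im=a['im'][:,:,::-1]
cv2.imwrite('pics/cs1.png',cv2.resize(im[90:240,270:470],(800,600),interpolation=cv2.INTER_CUBIC))
E
```

```text
t=4.75 pos [ 319.8 -276.5   16.5] yaw 135.4 -> tx -7.36 ty 34.83 tz -5.54 turn 45.4 grip 46.4 F [ 0.6 -0.2 -0.5]
```

View pics/cs1.png

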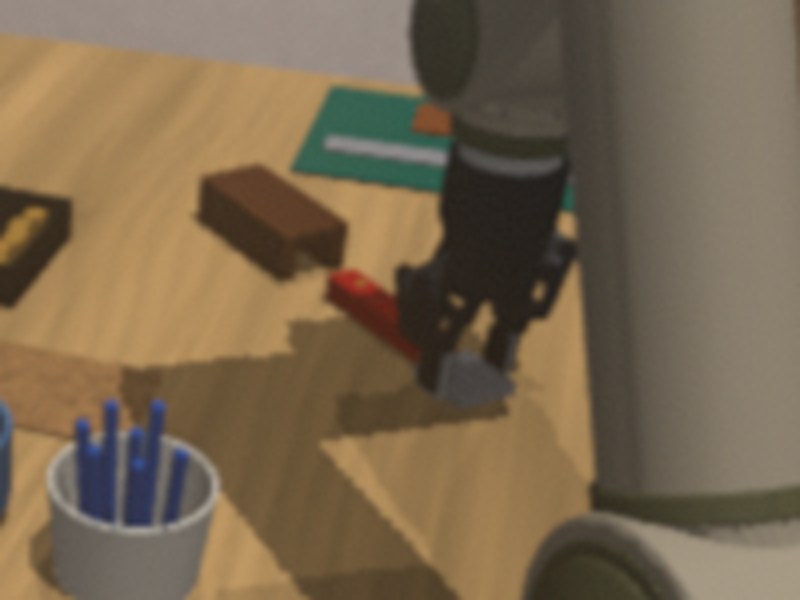

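The scraper is out of the sleeve and held by the blade. I'll lay it along the mat with the blade towards the robot.

Emit:
apply_moves(
  motion=[
    {"tx": 0,"ty": 0,"tz": -2,"turn": 0,"jaw": -0.3},
    {"tx": 0,"ty": 0,"tz": -5,"turn": 0,"jaw": -0.3},
    {"tx": 0,"ty": 0,"tz": -7.5,"turn": 0,"jaw": -0.3},
    {"tx": 0,"ty": 0,"tz": -7.5,"turn": 0,"jaw": -0.3},
  ],
  squeeze=60,
)

```text
time_s: 5.08
position: [0.3221, -0.279, 0.0951]
tool_rot: [[-0.713, 0.701, -0.003], [0.701, 0.713, -0.006], [-0.002, -0.006, -1.0]]
ft_force: [1.0, -1.0, -0.8]
grip_width: 0.0463
```

```bash
python3 -c "
from h import *
goal(555,-167,90,180)"
```

```text
t=5.08 pos [ 322.1 -279.    95.1] yaw 135.5 -> tx -8.74 ty 24.33 tz 0.39 turn -44.5 grip 46.3 F [ 1.  -1.  -0.8]
```

Emit:
apply_moves(
  motion=[
    {"tx": -1.2,"ty": 3.5,"tz": 0,"turn": -7,"jaw": -0.3},
    {"tx": -2.4,"ty": 7,"tz": 0,"turn": -14,"jaw": -0.3},
    {"tx": -3.6,"ty": 10.5,"tz": 0,"turn": -21,"jaw": -0.3},
    {"tx": -5,"ty": 14,"tz": 0,"turn": -28,"jaw": -0.3},
    {"tx": -6.2,"ty": 17.5,"tz": 0,"turn": -35,"jaw": -0.3},
  ],
)

```text
time_s: 5.5
position: [0.4913, -0.1972, 0.0936]
tool_rot: [[-0.987, 0.16, -0.003], [0.16, 0.987, -0.006], [0.002, -0.006, -1.0]]
ft_force: [0.2, -0.8, -1.0]
grip_width: 0.0461
```

```bash
python3 -c "
from h import *
goal(555,-167,50,180)"
```

```text
t=5.50 pos [ 491.3 -197.2   93.6] yaw 170.8 -> tx -5.81 ty 4.03 tz 4.32 turn -9.2 grip 46.1 F [ 0.2 -0.8 -1. ]
```

Emit:
apply_moves(
  motion=[
    {"tx": -3,"ty": 2,"tz": 1,"turn": -5,"jaw": -0.3},
    {"tx": -5.8,"ty": 4,"tz": 3,"turn": -9.2,"jaw": -0.3},
    {"tx": -5.8,"ty": 4,"tz": 5,"turn": -9.2,"jaw": -0.3},
    {"tx": -5.8,"ty": 4,"tz": 6,"turn": -9.2,"jaw": -0.3},
    {"tx": -5.8,"ty": 4,"tz": 6,"turn": -9.2,"jaw": -0.3},
  ],
)

```text
time_s: 5.92
position: [0.5537, -0.1669, 0.0303]
tool_rot: [[-1.0, -0.0, -0.008], [0.0, 1.0, -0.004], [0.008, -0.004, -1.0]]
ft_force: [0.4, 0.6, -1.9]
grip_width: 0.0463
```

```bash
python3 -c "
from h import *
goal(555,-167,20,180)
im,d=get_image('side');cv2.imwrite('pics/s2.png',cv2.resize(im[120:240,200:360,::-1],(800,600),interpolation=cv2.INTER_CUBIC))"
```

```text
t=5.92 pos [ 553.7 -166.9   30.3] yaw 180.0 -> tx -0.14 ty -0.01 tz 1.03 turn -0.0 grip 46.3 F [ 0.4  0.6 -1.9]
```

View pics/s2.png

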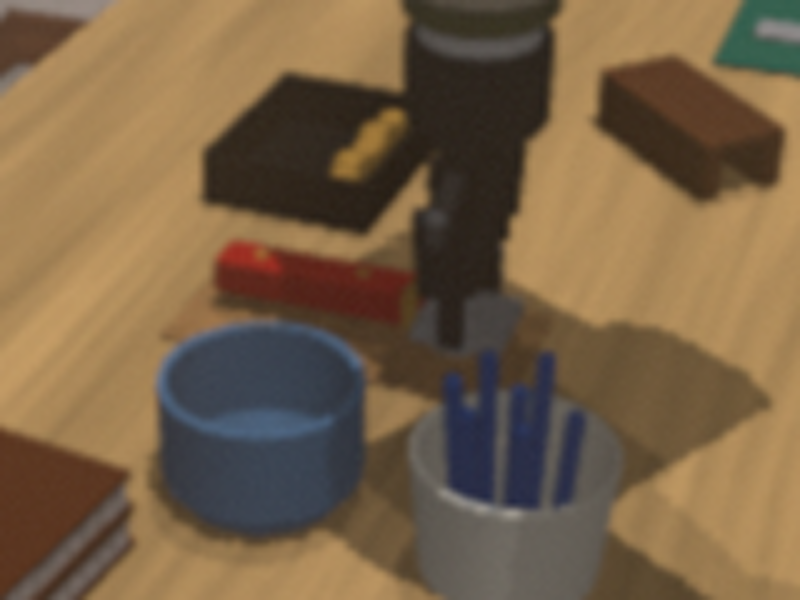

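The scraper hangs level, upright and lined up over the mat. I'll lower it until it touches.

Emit:
apply_moves(
  motion=[
    {"tx": 0,"ty": 0,"tz": 0.4,"turn": 0,"jaw": -0.3},
    {"tx": 0,"ty": 0,"tz": 0.8,"turn": 0,"jaw": -0.3},
    {"tx": 0,"ty": 0,"tz": 1.1,"turn": 0,"jaw": -0.3},
    {"tx": 0,"ty": 0,"tz": 1.1,"turn": 0,"jaw": -0.3},
  ],
)

```text
time_s: 6.3
position: [0.5537, -0.168, 0.021]
tool_rot: [[-1.0, 0.002, -0.005], [0.002, 1.0, -0.005], [0.005, -0.005, -1.0]]
ft_force: [1.8, -0.1, -1.7]
grip_width: 0.0463
```

Emit:
apply_moves(
  motion=[
    {"tx": 0,"ty": 0,"tz": 0.1,"turn": 0,"jaw": -0.3},
    {"tx": 0,"ty": 0,"tz": 0.1,"turn": 0,"jaw": -0.3},
  ],
)

```text
time_s: 6.47
position: [0.5536, -0.1681, 0.0202]
tool_rot: [[-1.0, 0.002, -0.005], [0.002, 1.0, -0.005], [0.005, -0.005, -1.0]]
ft_force: [0.6, -0.6, -1.6]
grip_width: 0.046
```

Emit:
apply_moves(
  motion=[
    {"tx": 0,"ty": 0,"tz": 0.15,"turn": 0,"jaw": -0.3},
    {"tx": 0,"ty": 0,"tz": 0.2,"turn": 0,"jaw": -0.3},
    {"tx": 0,"ty": 0,"tz": 0.2,"turn": 0,"jaw": -0.3},
  ],
)

```text
time_s: 6.72
position: [0.5538, -0.1683, 0.0189]
tool_rot: [[-1.0, 0.002, -0.004], [0.002, 1.0, -0.006], [0.004, -0.006, -1.0]]
ft_force: [-1.4, -0.3, 5.0]
grip_width: 0.0462
```

Emit:
apply_moves(
  motion=[
    {"tx": 0,"ty": 0,"tz": 0,"turn": 0,"jaw": 0.3},
    {"tx": 0,"ty": 0,"tz": 0,"turn": 0,"jaw": 0.8},
    {"tx": 0,"ty": 0,"tz": -0.5,"turn": 0,"jaw": 0.8},
    {"tx": 0,"ty": 0,"tz": -4,"turn": 0,"jaw": 0.8},
    {"tx": 0,"ty": 0,"tz": -7,"turn": 0,"jaw": 0.8},
  ],
)

```text
time_s: 7.13
position: [0.5537, -0.1677, 0.0896]
tool_rot: [[-1.0, 0.002, -0.006], [0.002, 1.0, -0.004], [0.006, -0.004, -1.0]]
ft_force: [1.2, -0.7, -0.6]
grip_width: 0.0766
```

Emit:
apply_moves(
  motion=[
    {"tx": 0,"ty": 12,"tz": -4,"turn": 0,"jaw": 0.4},
    {"tx": 0,"ty": 12,"tz": -4,"turn": 0,"jaw": 0.4},
    {"tx": 0,"ty": 12,"tz": -4,"turn": 0,"jaw": 0.4},
    {"tx": 0,"ty": 12,"tz": -4,"turn": 0,"jaw": 0.4},
  ],
)

```text
time_s: 7.47
position: [0.5544, -0.0422, 0.1319]
tool_rot: [[-1.0, -0.003, -0.003], [-0.003, 1.0, -0.004], [0.003, -0.004, -1.0]]
ft_force: [0.3, 0.4, 0.3]
grip_width: 0.06
```

```bash
python3 -c "
from h import *
im,d=snap('top','t2')
cv2.imwrite('pics/c2.png',cv2.resize(im[110:240,200:370,::-1],(784,600),interpolation=cv2.INTER_CUBIC))
hsv=cv2.cvtColor(im,cv2.COLOR_RGB2HSV);h,s,v=[hsv[...,i].astype(int) for i in range(3)]
m=np.zeros(h.shape,bool);m[120:225,270:325]=True
red=m&((h<6)|(h>174))&(s>140)
y,x=np.nonzero(red);W=np.array([px2w('top',a,b,z=.026)[:2]*1000 for a,b in zip(x,y)]);print(len(W),cv2.minAreaRect(W.astype(np.float32)))
goal(640,-167,60,180)"
```

```text
227 ((644.9288940429688, -169.20285034179688), (23.208436965942383, 106.12788391113281), 88.33948516845703)
t=7.52 pos [554.5 -44.4 130.9] yaw -179.9 -> tx -8.55 ty -12.24 tz 7.12 turn 0.1 grip 59.6 F [-0.7  0.6  0.9]
```

View pics/c2.png

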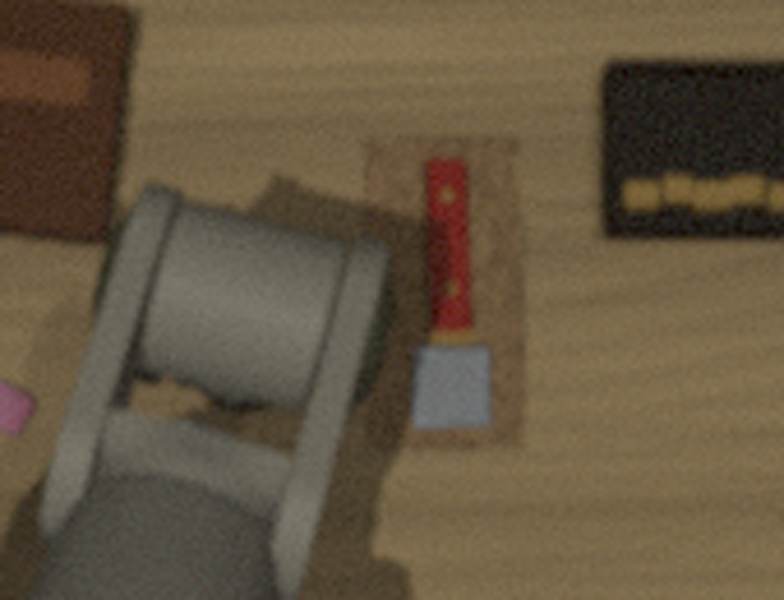

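Scraper is flat on the mat with its blade toward the robot: red handle at crop px (447,160–330), tip at (453,428). Next I'll grip the handle at about scraper x = −15 mm.

Emit:
apply_moves(
  motion=[
    {"tx": -7.5,"ty": -12.4,"tz": 0,"turn": 0,"jaw": 0.3},
    {"tx": -7.5,"ty": -12.4,"tz": 0,"turn": 0,"jaw": 0.3},
    {"tx": -7.5,"ty": -12.4,"tz": 0,"turn": 0,"jaw": 0.3},
    {"tx": -7.5,"ty": -12.4,"tz": 3,"turn": 0,"jaw": 0.3},
    {"tx": -7.5,"ty": -12.4,"tz": 7,"turn": 0,"jaw": 0.3},
  ],
)

```text
time_s: 7.93
position: [0.6325, -0.1745, 0.0628]
tool_rot: [[-1.0, 0.002, 0.005], [0.002, 1.0, -0.01], [-0.005, -0.01, -1.0]]
ft_force: [0.5, 1.2, -0.4]
grip_width: 0.0554
```

```bash
python3 -c "
from h import *
goal(630,-168,23,180)"
```

```text
t=7.93 pos [ 632.5 -174.5   62.8] yaw 179.9 -> tx 0.27 ty 0.69 tz 3.98 turn -0.1 grip 55.4 F [ 0.5  1.2 -0.4]
```

Emit:
apply_moves(
  motion=[
    {"tx": 0.2,"ty": 0.6,"tz": 0.5,"turn": 0,"jaw": 0.3},
    {"tx": 0.2,"ty": 0.6,"tz": 2,"turn": 0,"jaw": 0.3},
    {"tx": 0.2,"ty": 0.6,"tz": 3.5,"turn": 0,"jaw": 0.3},
    {"tx": 0.2,"ty": 0.6,"tz": 4,"turn": 0,"jaw": 0.3},
    {"tx": 0.2,"ty": 0.6,"tz": 4,"turn": 0,"jaw": 0.3},
  ],
)

```text
time_s: 8.35
position: [0.6302, -0.1688, 0.0226]
tool_rot: [[-1.0, 0.002, 0.003], [0.002, 1.0, -0.009], [-0.003, -0.009, -1.0]]
ft_force: [-0.0, 1.4, 1.0]
grip_width: 0.0553
```

Emit:
apply_moves(
  motion=[
    {"tx": 0,"ty": 0,"tz": 0,"turn": 0,"jaw": -0.2},
    {"tx": 0,"ty": 0,"tz": 0,"turn": 0,"jaw": -0.6},
    {"tx": 0,"ty": 0,"tz": 0,"turn": 0,"jaw": -0.6},
    {"tx": 0,"ty": 0,"tz": 0,"turn": 0,"jaw": -0.6},
    {"tx": 0,"ty": 0,"tz": 0,"turn": 0,"jaw": -0.6},
  ],
  squeeze=30,
)

```text
time_s: 8.77
position: [0.6308, -0.169, 0.0241]
tool_rot: [[-1.0, 0.002, 0.005], [0.002, 1.0, -0.01], [-0.006, -0.01, -1.0]]
ft_force: [-1.4, -0.3, 6.3]
grip_width: 0.0253
```

Emit:
apply_moves(
  motion=[
    {"tx": 0,"ty": 0,"tz": -2,"turn": 0,"jaw": -0.6},
    {"tx": 0,"ty": 0,"tz": -5,"turn": 0,"jaw": -0.6},
    {"tx": 0,"ty": 0,"tz": -8,"turn": 0,"jaw": -0.6},
    {"tx": 0,"ty": 0,"tz": -10,"turn": 0,"jaw": -0.6},
    {"tx": 0,"ty": 0,"tz": -10,"turn": 0,"jaw": -0.6},
  ],
)

```text
time_s: 9.18
position: [0.6318, -0.1686, 0.1293]
tool_rot: [[-1.0, 0.002, 0.013], [0.002, 1.0, -0.014], [-0.013, -0.014, -1.0]]
ft_force: [0.4, 0.3, -0.8]
grip_width: 0.0252
```

```bash
python3 -c "
from h import *
goal(394,-349,110,135.4)"
```

```text
t=9.18 pos [ 631.8 -168.6  129.3] yaw 179.9 -> tx 23.78 ty -18.06 tz 1.86 turn 44.5 grip 25.2 F [ 0.4  0.3 -0.8]
```

Emit:
apply_moves(
  motion=[
    {"tx": 3,"ty": -2.3,"tz": 0,"turn": 6,"jaw": -0.6},
    {"tx": 6,"ty": -4.6,"tz": 0,"turn": 12,"jaw": -0.6},
    {"tx": 9,"ty": -6.9,"tz": 0,"turn": 18,"jaw": -0.6},
    {"tx": 12,"ty": -9.2,"tz": 0,"turn": 24,"jaw": -0.6},
    {"tx": 15,"ty": -11.5,"tz": 0,"turn": 30,"jaw": -0.6},
  ],
)

```text
time_s: 9.6
position: [0.4798, -0.2836, 0.128]
tool_rot: [[-0.863, 0.505, 0.012], [0.505, 0.863, -0.013], [-0.017, -0.005, -1.0]]
ft_force: [1.2, -0.5, -1.3]
grip_width: 0.0254
```

```bash
python3 -c "
from h import *
goal(405,-361,80,135.4)"
```

```text
t=9.60 pos [ 479.8 -283.6  128. ] yaw 149.6 -> tx 2.62 ty -10.43 tz 4.81 turn 14.2 grip 25.4 F [ 1.2 -0.5 -1.3]
```

Emit:
apply_moves(
  motion=[
    {"tx": 0.8,"ty": -3.4,"tz": 0,"turn": 5,"jaw": -0.6},
    {"tx": 1.7,"ty": -6.8,"tz": 1,"turn": 10,"jaw": -0.6},
    {"tx": 2.6,"ty": -10.4,"tz": 3,"turn": 14.2,"jaw": -0.6},
    {"tx": 2.6,"ty": -10.4,"tz": 4.8,"turn": 14.2,"jaw": -0.6},
    {"tx": 2.6,"ty": -10.4,"tz": 4.8,"turn": 14.2,"jaw": -0.6},
  ],
)

```text
time_s: 10.02
position: [0.4029, -0.3606, 0.0766]
tool_rot: [[-0.71, 0.704, 0.008], [0.704, 0.71, -0.007], [-0.011, 0.001, -1.0]]
ft_force: [-0.4, 0.7, -1.7]
grip_width: 0.0255
```

```bash
python3 -c "
from h import *
goal(405,-361,65,135.4)
im,d=get_image('side');cv2.imwrite('pics/s3.png',cv2.resize(im[110:200,310:430,::-1],(800,600),interpolation=cv2.INTER_CUBIC))"
```

```text
t=10.02 pos [ 402.9 -360.6   76.6] yaw 135.2 -> tx -0.17 ty 0.12 tz 1.16 turn -0.2 grip 25.5 F [-0.4  0.7 -1.7]
```

View pics/s3.png

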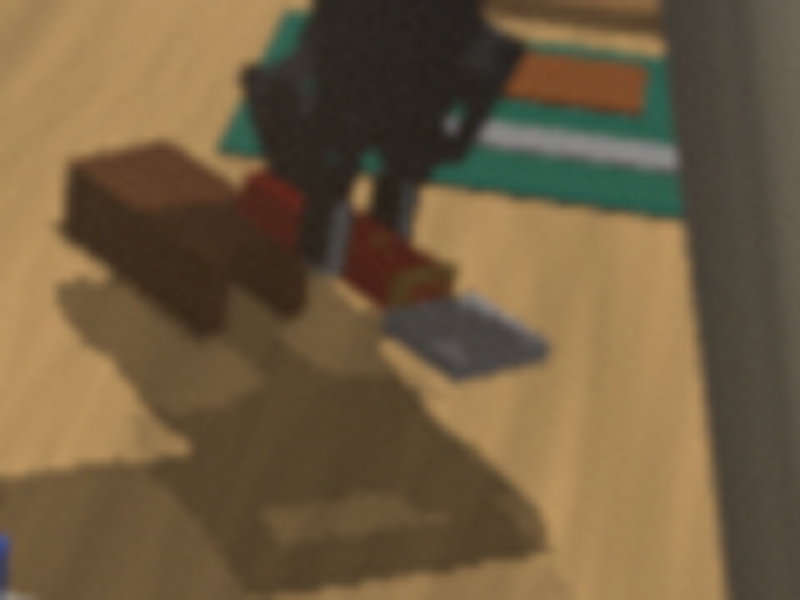

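The scraper is level with its handle end over the sleeve's edge. Pressing down there should pivot the blade downward in the grip.

Emit:
apply_moves(
  motion=[
    {"tx": -0.1,"ty": 0.1,"tz": 0.6,"turn": 0,"jaw": -0.6},
    {"tx": -0.1,"ty": 0.1,"tz": 1.2,"turn": 0,"jaw": -0.6},
    {"tx": -0.1,"ty": 0.1,"tz": 1.6,"turn": 0,"jaw": -0.6},
    {"tx": -0.1,"ty": 0.1,"tz": 2,"turn": 0,"jaw": -0.6},
    {"tx": -0.1,"ty": 0.1,"tz": 2.4,"turn": 0,"jaw": -0.6},
  ],
  squeeze=25,
)

```text
time_s: 10.48
position: [0.4063, -0.3599, 0.0546]
tool_rot: [[-0.712, 0.702, 0.01], [0.702, 0.712, -0.009], [-0.013, 0.001, -1.0]]
ft_force: [-1.6, 2.7, 4.6]
grip_width: 0.0254
```

Emit:
apply_moves(
  motion=[
    {"tx": 0,"ty": 0,"tz": 0.4,"turn": 0,"jaw": -0.6},
    {"tx": 0,"ty": 0,"tz": 0.8,"turn": 0,"jaw": -0.6},
    {"tx": 0,"ty": 0,"tz": 1.1,"turn": 0,"jaw": -0.6},
  ],
)

```text
time_s: 10.73
position: [0.4064, -0.3597, 0.0448]
tool_rot: [[-0.713, 0.701, 0.01], [0.701, 0.713, -0.009], [-0.013, 0.0, -1.0]]
ft_force: [-12.8, 12.8, 53.3]
grip_width: 0.0253
```

```bash
python3 -c "
from h import *
goal(405,-361,65,135.4)
im,d=get_image('side');cv2.imwrite('pics/s4.png',cv2.resize(im[110:200,310:430,::-1],(800,600),interpolation=cv2.INTER_CUBIC))"
```

```text
t=10.73 pos [ 406.4 -359.7   44.8] yaw 135.5 -> tx -0.02 ty -0.19 tz -2.02 turn 0.1 grip 25.3 F [-12.8  12.8  53.3]
```

View pics/s4.png

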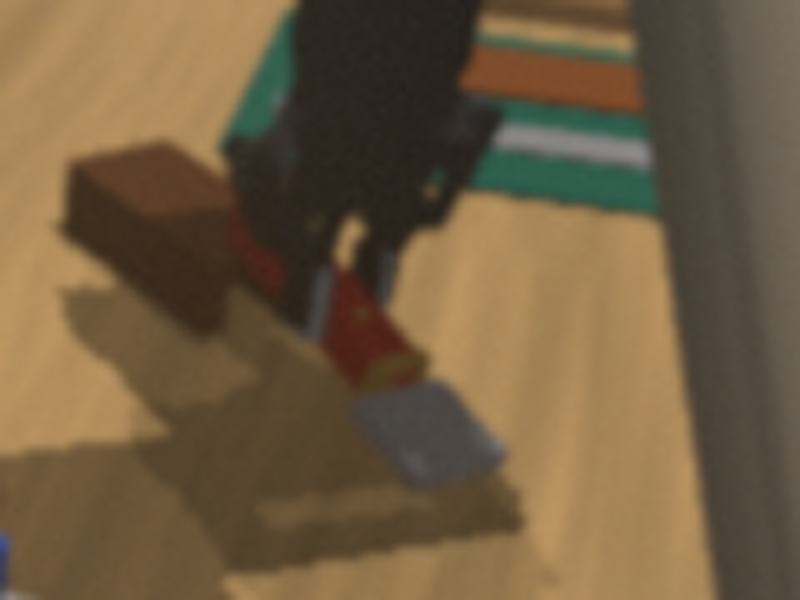

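The picture shows the scraper tilted about 16°, with the blade tip now resting on the bench. That bench contact explains the 53 N, so I'm backing off. To tilt it further I'll press the blade tip against the sleeve's fixed long side and stroke upward.

Emit:
apply_moves(
  motion=[
    {"tx": 0,"ty": 0,"tz": -2,"turn": 0,"jaw": -0.6},
    {"tx": 0,"ty": 0,"tz": -5,"turn": 0,"jaw": -0.6},
    {"tx": 0,"ty": 0,"tz": -8,"turn": 0,"jaw": -0.6},
    {"tx": 0,"ty": 0,"tz": -8,"turn": 0,"jaw": -0.6},
  ],
  squeeze=30,
)

```text
time_s: 11.12
position: [0.4071, -0.3609, 0.1298]
tool_rot: [[-0.713, 0.701, 0.016], [0.701, 0.713, -0.017], [-0.023, -0.001, -1.0]]
ft_force: [0.5, -1.1, -0.8]
grip_width: 0.0253
```

```bash
python3 -c "
from h import *
goal(386,-546,120,45.4)"
```

```text
t=11.12 pos [ 407.1 -360.9  129.8] yaw 135.5 -> tx -11.45 ty -14.68 tz 1.26 turn 90.1 grip 25.3 F [ 0.5 -1.1 -0.8]
```

Emit:
apply_moves(
  motion=[
    {"tx": -2.5,"ty": -3,"tz": 0,"turn": 7,"jaw": -0.6},
    {"tx": -5,"ty": -6,"tz": 0,"turn": 14,"jaw": -0.6},
    {"tx": -7.5,"ty": -9,"tz": 0,"turn": 21,"jaw": -0.6},
    {"tx": -9.5,"ty": -12,"tz": 0,"turn": 28,"jaw": -0.6},
    {"tx": -11.5,"ty": -14.7,"tz": 0,"turn": 35,"jaw": -0.6},
  ],
)

```text
time_s: 11.53
position: [0.3853, -0.5484, 0.1314]
tool_rot: [[-0.175, 0.984, 0.015], [0.984, 0.175, -0.017], [-0.019, 0.012, -1.0]]
ft_force: [0.7, -0.2, -1.3]
grip_width: 0.0254
```

Emit:
apply_moves(
  motion=[
    {"tx": 0,"ty": 0,"tz": 0,"turn": 7,"jaw": -0.6},
    {"tx": 0,"ty": 0,"tz": 0,"turn": 14,"jaw": -0.6},
    {"tx": 0,"ty": 0,"tz": 0,"turn": 21,"jaw": -0.6},
    {"tx": 0,"ty": 0,"tz": 0,"turn": 28,"jaw": -0.6},
    {"tx": 0,"ty": 0,"tz": 0,"turn": 35,"jaw": -0.6},
  ],
)

```text
time_s: 11.95
position: [0.3852, -0.5485, 0.1299]
tool_rot: [[0.427, 0.904, 0.015], [0.904, -0.427, -0.016], [-0.008, 0.02, -1.0]]
ft_force: [-0.4, 0.5, -0.9]
grip_width: 0.0252
```

```bash
python3 -c "
from h import *
goal(386,-546,75,45.4)"
```

```text
t=11.95 pos [ 385.2 -548.5  129.9] yaw 64.7 -> tx 0.30 ty -0.15 tz 5.48 turn 19.3 grip 25.2 F [-0.4  0.5 -0.9]
```

Emit:
apply_moves(
  motion=[
    {"tx": 0.3,"ty": -0.1,"tz": 1,"turn": 7,"jaw": -0.6},
    {"tx": 0.3,"ty": -0.1,"tz": 3,"turn": 14,"jaw": -0.6},
    {"tx": 0.3,"ty": -0.1,"tz": 5,"turn": 19.3,"jaw": -0.6},
    {"tx": 0.3,"ty": -0.1,"tz": 6.2,"turn": 19.3,"jaw": -0.6},
    {"tx": 0.3,"ty": -0.1,"tz": 6.2,"turn": 19.3,"jaw": -0.6},
  ],
)

```text
time_s: 12.37
position: [0.386, -0.5452, 0.0641]
tool_rot: [[0.7, 0.714, 0.013], [0.714, -0.7, -0.01], [0.001, 0.016, -1.0]]
ft_force: [-0.2, -0.6, -1.6]
grip_width: 0.0253
```

Emit:
apply_moves(
  motion=[
    {"tx": 0.8,"ty": 0,"tz": 0,"turn": 0,"jaw": -0.6},
    {"tx": 1.3,"ty": 0,"tz": 0,"turn": 0,"jaw": -0.6},
    {"tx": 1.7,"ty": 0,"tz": 0,"turn": 0,"jaw": -0.6},
    {"tx": 1.7,"ty": 0,"tz": 0,"turn": 0,"jaw": -0.6},
  ],
  squeeze=25,
)

```text
time_s: 12.7
position: [0.3985, -0.5332, 0.0653]
tool_rot: [[0.698, 0.716, 0.013], [0.716, -0.698, -0.013], [-0.0, 0.018, -1.0]]
ft_force: [-0.7, -0.8, -0.7]
grip_width: 0.025
```

Emit:
apply_moves(
  motion=[
    {"tx": 0.3,"ty": 0,"tz": 0,"turn": 0,"jaw": -0.6},
    {"tx": 0.4,"ty": 0,"tz": -0.1,"turn": 0,"jaw": -0.6},
  ],
)

```text
time_s: 12.87
position: [0.3998, -0.5323, 0.0678]
tool_rot: [[0.698, 0.716, 0.01], [0.716, -0.697, -0.019], [-0.006, 0.02, -1.0]]
ft_force: [-12.7, -9.3, 1.2]
grip_width: 0.0256
```

Emit:
apply_moves(
  motion=[
    {"tx": 0.3,"ty": 0,"tz": -0.5,"turn": 0,"jaw": -0.6},
    {"tx": 0.6,"ty": 0,"tz": -1,"turn": 0,"jaw": -0.6},
  ],
)

```text
time_s: 13.03
position: [0.403, -0.529, 0.0788]
tool_rot: [[0.698, 0.716, 0.009], [0.716, -0.697, -0.021], [-0.009, 0.021, -1.0]]
ft_force: [-6.5, -3.7, -0.2]
grip_width: 0.0251
```

Emit:
apply_moves(
  motion=[
    {"tx": 0.4,"ty": 0,"tz": -0.5,"turn": 0,"jaw": -0.6},
    {"tx": 0.8,"ty": 0,"tz": -1,"turn": 0,"jaw": -0.6},
    {"tx": 1.1,"ty": 0,"tz": -1.5,"turn": 0,"jaw": -0.6},
  ],
)

```text
time_s: 13.28
position: [0.4103, -0.5211, 0.0947]
tool_rot: [[0.697, 0.717, 0.008], [0.717, -0.697, -0.023], [-0.011, 0.022, -1.0]]
ft_force: [-3.4, -2.1, -1.9]
grip_width: 0.0254
```

```bash
python3 -c "
from h import *
goal(386,-546,150,45.4)
im,d=get_image('side');cv2.imwrite('pics/s5.png',cv2.resize(im[95:200,330:470,::-1],(800,600),interpolation=cv2.INTER_CUBIC))"
```

```text
t=13.28 pos [ 410.3 -521.1   94.7] yaw 45.8 -> tx -3.54 ty 0.12 tz -5.49 turn 0.4 grip 25.4 F [-3.4 -2.1 -1.9]
```

View pics/s5.png

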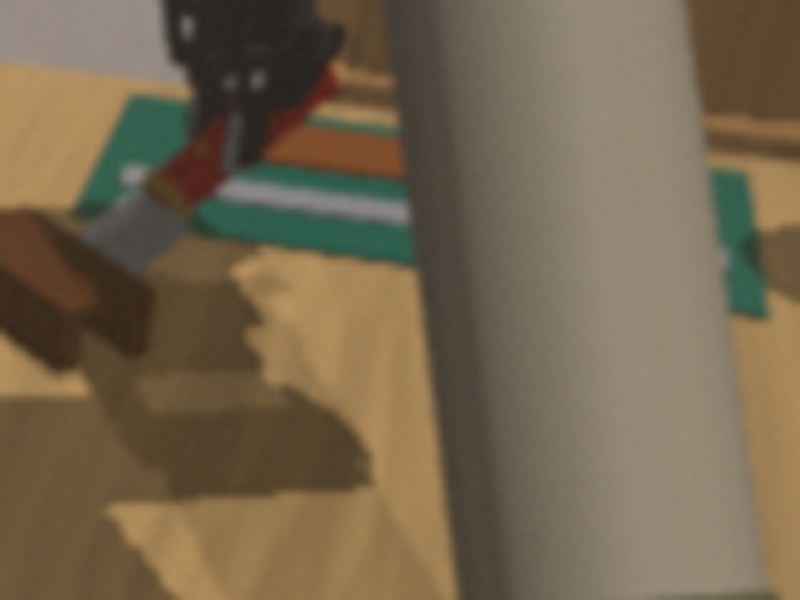

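The blade is now tilted well down, about 35° by geometry, with red handle at crop px (190,160) and the tip against the sleeve at (95,235). I'm backing off and heading for the pot.

Emit:
apply_moves(
  motion=[
    {"tx": -2,"ty": 0,"tz": 0,"turn": 0,"jaw": -0.6},
    {"tx": -3,"ty": 0,"tz": -2,"turn": 0,"jaw": -0.6},
    {"tx": -3,"ty": 0,"tz": -5,"turn": 0,"jaw": -0.6},
    {"tx": -3,"ty": 0,"tz": -7.5,"turn": 0,"jaw": -0.6},
  ],
  squeeze=60,
)

```text
time_s: 13.67
position: [0.3894, -0.5405, 0.1725]
tool_rot: [[0.697, 0.717, 0.01], [0.717, -0.697, -0.024], [-0.01, 0.024, -1.0]]
ft_force: [0.5, -1.0, -0.9]
grip_width: 0.0249
```

```bash
python3 -c "
from h import *
goal(610,-150,165,90)"
```

```text
t=13.67 pos [ 389.4 -540.5  172.5] yaw 45.8 -> tx 43.38 ty -11.42 tz 0.06 turn -44.2 grip 24.9 F [ 0.5 -1.  -0.9]
```

Emit:
apply_moves(
  motion=[
    {"tx": 4,"ty": -1,"tz": 0,"turn": 0,"jaw": -0.6},
    {"tx": 8,"ty": -2,"tz": 0,"turn": 0,"jaw": -0.6},
    {"tx": 12,"ty": -3,"tz": 0,"turn": 0,"jaw": -0.6},
    {"tx": 16,"ty": -4,"tz": 0,"turn": 0,"jaw": -0.6},
    {"tx": 19,"ty": -5,"tz": 0,"turn": 0,"jaw": -0.6},
  ],
)

```text
time_s: 14.08
position: [0.4878, -0.3661, 0.1698]
tool_rot: [[0.696, 0.718, 0.012], [0.718, -0.695, -0.023], [-0.008, 0.024, -1.0]]
ft_force: [1.1, -0.4, -0.7]
grip_width: 0.0249
```

Emit:
apply_moves(
  motion=[
    {"tx": 4,"ty": -1,"tz": 0,"turn": -7,"jaw": -0.6},
    {"tx": 8,"ty": -2,"tz": 0,"turn": -14,"jaw": -0.6},
    {"tx": 12,"ty": -3,"tz": 0,"turn": -21,"jaw": -0.6},
    {"tx": 16,"ty": -4,"tz": 0,"turn": -28,"jaw": -0.6},
    {"tx": 19,"ty": -5,"tz": 0,"turn": -35,"jaw": -0.6},
  ],
)

```text
time_s: 14.5
position: [0.5855, -0.1915, 0.1675]
tool_rot: [[0.15, 0.989, 0.013], [0.988, -0.15, -0.021], [-0.019, 0.017, -1.0]]
ft_force: [1.2, -0.9, -1.3]
grip_width: 0.0243
```

```bash
python3 -c "
from h import *
goal(610,-150,165,90)"
```

```text
t=14.50 pos [ 585.5 -191.5  167.5] yaw 81.4 -> tx 4.48 ty 1.79 tz 0.20 turn -8.6 grip 24.3 F [ 1.2 -0.9 -1.3]
```

Emit:
apply_moves(
  motion=[
    {"tx": 3,"ty": 1,"tz": 0,"turn": -6,"jaw": -0.6},
    {"tx": 4.5,"ty": 1.8,"tz": 0,"turn": -8.6,"jaw": -0.6},
    {"tx": 4.5,"ty": 1.8,"tz": 0,"turn": -8.6,"jaw": -0.6},
  ],
)

```text
time_s: 14.75
position: [0.6117, -0.1456, 0.1672]
tool_rot: [[-0.006, 1.0, 0.015], [1.0, 0.007, -0.02], [-0.02, 0.015, -1.0]]
ft_force: [-1.4, 0.5, -2.2]
grip_width: 0.0249
```

```bash
python3 -c "
from h import *
goal(610,-80,110,90)
im,d=snap('side','s6'); P=cloud('side',d); hsv=cv2.cvtColor(im,cv2.COLOR_RGB2HSV);h,s,v=[hsv[...,i].astype(int) for i in range(3)]
x,y,z=P[...,0],P[...,1],P[...,2]
ok=(d>0)&(abs(x-.61)<.06)&(z>.07)&(z<.16)&(y<-.05)&(y>-.3)
bl=ok&(s<70)&(y>-.13)&(z<.13); rd=ok&((h<8)|(h>172))&(s>130)
for n,m in(('blade',bl),('red',rd)):
  Q=P[m]*1000; print(n,len(Q),np.round(np.percentile(Q,[3,50,97],axis=0),0).tolist())
Q=P[rd];c=Q.mean(0);u=np.linalg.svd(Q-c)[2][0];print('axis',u,np.degrees(np.arcsin(abs(u[2]))))
# pot rim
pm=(d>0)&(h>95)&(h<125)&(s>80)&(abs(x-.61)<.08)&(abs(y+.016)<.08)&(z>.055)&(z<.075)
Q=P[pm]*1000;print('rim',len(Q),cv2.minEnclosingCircle(Q[:,:2].astype(np.float32)),np.percentile(Q,[2,98],axis=0))
cv2.imwrite('pics/s6c.png',cv2.resize(im[90:240,170:370,::-1],(800,600),interpolation=cv2.INTER_CUBIC))"
```

```text
t=14.75 pos [ 611.7 -145.6  167.2] yaw 90.4 -> tx 6.67 ty -0.22 tz 5.59 turn 0.4 grip 24.9 F [-1.4  0.5 -2.2]
blade 367 [[589.0, -104.0, 100.0], [611.0, -83.0, 115.0], [635.0, -65.0, 129.0]]
red 82 [[600.0, -130.0, 145.0], [610.0, -119.0, 151.0], [623.0, -111.0, 159.0]]
axis [-0.97866362 -0.2007092  -0.04396966] 2.5200883689342595
rim 109 ((609.5435180664062, -8.459700584411621), 48.56912612915039) [[563.54158285 -47.8880781   60.52292585]
 [645.47377324  36.86167382  66.65905472]]
```

View pics/s6c.png

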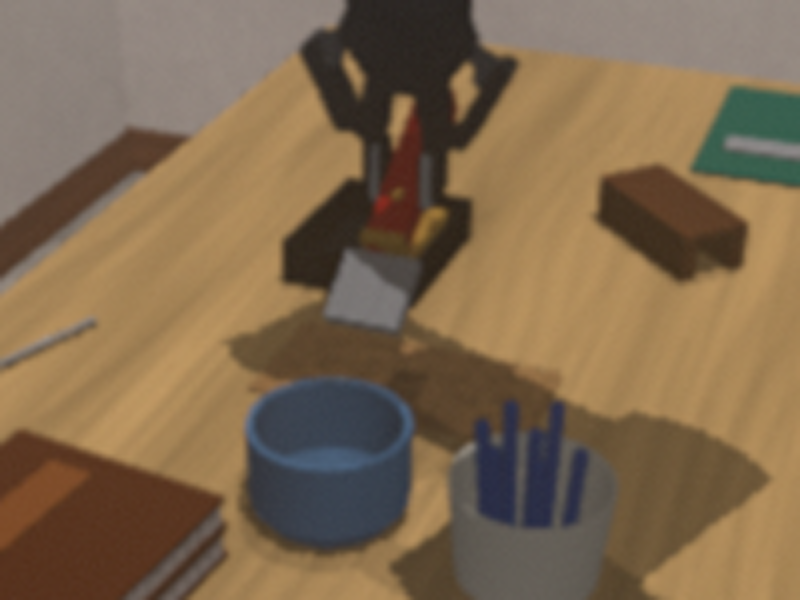

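The side view shows the blade pointing down in front of the pot: tip edge at about (365,328), and the pot rim ellipse spanning x 247–413 and y 378–468. Blade slope is 36°, as predicted.

```bash
python3 -c "
from h import *
f=lambda a,b:np.round(px2w('side',170+a/4,90+b/4,z=.065)*1000)
print(f(330,378),f(330,470),f(247,422),f(413,422))
a=np.load('/tmp/t0.npz');im=a['im'];d=a['d'];P=cloud('top',d)
m=(P[...,2]>.055)&(P[...,2]<.08);m[:150]=0;m[197:]=0;m[:,:222]=0;m[:,268:]=0
Q=P[m]*1000;print(len(Q),cv2.minEnclosingCircle(Q[:,:2].astype(np.float32)),Q.mean(0))
"
```

```text
[627. -55.  65.] [590.  35.  65.] [655.   7.  65.] [563. -27.  65.]
217 ((610.82958984375, -14.970805168151855), 50.23352813720703) [611.03099528 -15.78051108  64.02205031]
```

Emit:
apply_moves(
  motion=[
    {"tx": 3,"ty": -0.2,"tz": 0,"turn": 0,"jaw": -0.6},
    {"tx": 6.7,"ty": -0.2,"tz": 0,"turn": 0,"jaw": -0.6},
    {"tx": 6.7,"ty": -0.2,"tz": 0,"turn": 0,"jaw": -0.6},
    {"tx": 6.7,"ty": -0.2,"tz": 2,"turn": 0,"jaw": -0.6},
    {"tx": 6.7,"ty": -0.2,"tz": 3,"turn": 0,"jaw": -0.6},
  ],
)

```text
time_s: 15.22
position: [0.6085, -0.0814, 0.1348]
tool_rot: [[-0.002, 1.0, 0.014], [1.0, 0.002, -0.02], [-0.02, 0.014, -1.0]]
ft_force: [-0.7, -0.3, -2.5]
grip_width: 0.0246
```

Emit:
apply_moves(
  motion=[
    {"tx": 0,"ty": 0,"tz": 1.3,"turn": 0,"jaw": -0.6},
    {"tx": 0,"ty": 0,"tz": 2.5,"turn": 0,"jaw": -0.6},
    {"tx": 0,"ty": 0,"tz": 2.9,"turn": 0,"jaw": -0.6},
    {"tx": 0,"ty": 0,"tz": 2.9,"turn": 0,"jaw": -0.6},
    {"tx": 0,"ty": 0,"tz": 2.9,"turn": 0,"jaw": -0.6},
  ],
)

```text
time_s: 15.63
position: [0.6089, -0.0825, 0.1061]
tool_rot: [[-0.001, 1.0, 0.014], [1.0, 0.001, -0.02], [-0.02, 0.014, -1.0]]
ft_force: [-0.5, -0.4, -0.6]
grip_width: 0.0244
```

```bash
python3 -c "
from h import *
goal(610,-78,109,90)"
```

```text
t=15.63 pos [608.9 -82.5 106.1] yaw 90.0 -> tx 0.45 ty 0.11 tz -0.30 turn 0.0 grip 24.4 F [-0.5 -0.4 -0.6]
```

The dip is done: tip about 35 mm below the rim, near the pot's centre, with no contact force. I'm lifting out and moving to the slab.

Emit:
apply_moves(
  motion=[
    {"tx": 0,"ty": 0,"tz": 0,"turn": 0,"jaw": -0.6},
    {"tx": 0,"ty": 0,"tz": -2,"turn": 0,"jaw": -0.6},
    {"tx": 0,"ty": 0,"tz": -5,"turn": 0,"jaw": -0.6},
    {"tx": 0,"ty": 0,"tz": -8,"turn": 0,"jaw": -0.6},
    {"tx": 0,"ty": 0,"tz": -8.5,"turn": 0,"jaw": -0.6},
  ],
)

```text
time_s: 16.05
position: [0.6094, -0.0814, 0.1971]
tool_rot: [[-0.0, 1.0, 0.023], [1.0, 0.001, -0.023], [-0.023, 0.023, -0.999]]
ft_force: [0.7, -0.8, -0.1]
grip_width: 0.0245
```

Emit:
apply_moves(
  motion=[
    {"tx": 4,"ty": 0,"tz": 0,"turn": -7,"jaw": -0.6},
    {"tx": 8,"ty": 0,"tz": 0,"turn": -14,"jaw": -0.6},
    {"tx": 12,"ty": 0,"tz": 0,"turn": -21,"jaw": -0.6},
    {"tx": 16,"ty": 0,"tz": 0,"turn": -28,"jaw": -0.6},
    {"tx": 20,"ty": 0,"tz": 0,"turn": -35,"jaw": -0.6},
  ],
)

```text
time_s: 16.47
position: [0.6089, 0.1201, 0.1926]
tool_rot: [[-0.578, 0.816, 0.023], [0.815, 0.579, -0.024], [-0.033, 0.005, -0.999]]
ft_force: [1.2, 0.4, -0.2]
grip_width: 0.0246
```

```bash
python3 -c "
from h import *
goal(629,312,170,211.1)"
```

```text
t=16.47 pos [608.9 120.1 192.6] yaw 125.4 -> tx 14.56 ty 12.73 tz 1.86 turn -85.7 grip 24.6 F [ 1.2  0.4 -0.2]
```

Emit:
apply_moves(
  motion=[
    {"tx": 3,"ty": 2.6,"tz": 0,"turn": -7,"jaw": -0.6},
    {"tx": 6,"ty": 5.2,"tz": 0,"turn": -14,"jaw": -0.6},
    {"tx": 9,"ty": 7.8,"tz": 0,"turn": -21,"jaw": -0.6},
    {"tx": 12,"ty": 10.4,"tz": 0,"turn": -28,"jaw": -0.6},
    {"tx": 14.5,"ty": 12.7,"tz": 0,"turn": -35,"jaw": -0.6},
  ],
)

```text
time_s: 16.88
position: [0.6282, 0.3144, 0.1886]
tool_rot: [[-0.944, 0.33, 0.023], [0.329, 0.944, -0.023], [-0.03, -0.014, -0.999]]
ft_force: [0.6, 0.3, -1.0]
grip_width: 0.0245
```

Emit:
apply_moves(
  motion=[
    {"tx": 0,"ty": 0,"tz": 0,"turn": -7,"jaw": -0.6},
    {"tx": 0,"ty": 0,"tz": 0,"turn": -14,"jaw": -0.6},
    {"tx": 0,"ty": 0,"tz": 0,"turn": -21,"jaw": -0.6},
    {"tx": 0,"ty": 0,"tz": 0,"turn": -28,"jaw": -0.6},
    {"tx": 0,"ty": 0,"tz": 0,"turn": -35,"jaw": -0.6},
  ],
)

```text
time_s: 17.3
position: [0.6282, 0.3143, 0.1885]
tool_rot: [[-0.961, -0.277, 0.023], [-0.277, 0.96, -0.024], [-0.016, -0.029, -0.999]]
ft_force: [-0.1, 0.8, -0.8]
grip_width: 0.0248
```

```bash
python3 -c "
from h import *
goal(629,312,115,211.1)"
```

```text
t=17.30 pos [628.2 314.3 188.5] yaw -163.9 -> tx 0.10 ty -0.03 tz 7.36 turn -15.0 grip 24.8 F [-0.1  0.8 -0.8]
```

Emit:
apply_moves(
  motion=[
    {"tx": 0,"ty": 0,"tz": 1,"turn": -7,"jaw": -0.6},
    {"tx": 0,"ty": 0,"tz": 3,"turn": -14,"jaw": -0.6},
    {"tx": 0.1,"ty": 0,"tz": 5.5,"turn": -15,"jaw": -0.6},
    {"tx": 0.1,"ty": 0,"tz": 7.4,"turn": -15,"jaw": -0.6},
    {"tx": 0.1,"ty": 0,"tz": 7.4,"turn": -15,"jaw": -0.6},
  ],
)

```text
time_s: 17.72
position: [0.6273, 0.3114, 0.11]
tool_rot: [[-0.856, -0.516, 0.016], [-0.516, 0.856, -0.026], [-0.0, -0.031, -1.0]]
ft_force: [0.7, -0.3, -2.1]
grip_width: 0.0247
```

Emit:
apply_moves(
  motion=[
    {"tx": 0,"ty": 0,"tz": 0.5,"turn": 0,"jaw": -0.6},
    {"tx": 0,"ty": 0,"tz": 0.9,"turn": 0,"jaw": -0.6},
    {"tx": 0,"ty": 0,"tz": 1.2,"turn": 0,"jaw": -0.6},
  ],
  squeeze=25,
)

```text
time_s: 17.97
position: [0.6281, 0.3112, 0.0989]
tool_rot: [[-0.857, -0.516, 0.018], [-0.516, 0.856, -0.025], [-0.002, -0.031, -1.0]]
ft_force: [3.3, 1.1, 6.5]
grip_width: 0.0245
```

Emit:
apply_moves(
  motion=[
    {"tx": -0.1,"ty": 0,"tz": 0.3,"turn": 0,"jaw": -0.6},
    {"tx": -0.2,"ty": 0,"tz": 0.6,"turn": 0,"jaw": -0.6},
  ],
)

```text
time_s: 18.13
position: [0.631, 0.3126, 0.0952]
tool_rot: [[-0.857, -0.516, 0.022], [-0.516, 0.856, -0.024], [-0.007, -0.032, -0.999]]
ft_force: [3.1, 2.5, 10.1]
grip_width: 0.0245
```

```bash
python3 -c "
from h import *
goal(629,312,85,211.1)"
```

```text
t=18.13 pos [631.  312.6  95.2] yaw -148.9 -> tx 0.20 ty 0.09 tz 1.02 turn -0.0 grip 24.5 F [ 3.1  2.5 10.1]
```

Emit:
apply_moves(
  motion=[
    {"tx": -0.1,"ty": 0,"tz": 0.4,"turn": 0,"jaw": -0.6},
    {"tx": -0.2,"ty": 0,"tz": 0.8,"turn": 0,"jaw": -0.6},
    {"tx": -0.2,"ty": 0,"tz": 1,"turn": 0,"jaw": -0.6},
  ],
)

```text
time_s: 18.38
position: [0.6344, 0.3141, 0.0877]
tool_rot: [[-0.857, -0.515, 0.028], [-0.516, 0.856, -0.022], [-0.012, -0.033, -0.999]]
ft_force: [2.8, 2.2, 6.8]
grip_width: 0.0247
```

```bash
python3 -c "
from h import *
goal(629,312,85,211.1)
im,d=snap('side','s7'); P=cloud('side',d)
u=np.array([-.857,-.515]);v=np.array([-.515,.857]);c=np.array([.5,.292])
U=(P[...,:2]-c)@u*1000;V=(P[...,:2]-c)@v*1000;Z=P[...,2]*1000
hsv=cv2.cvtColor(im,cv2.COLOR_RGB2HSV);h,s=hsv[...,0].astype(int),hsv[...,1]
rd=((h<6)|(h>174))&(s>130)&(abs(V+49)<20)&(U<10)&(Z>35)
print('red',rd.sum(),np.round([U[rd].min(),U[rd].max(),Z[rd].min(),Z[rd].max()]))
m=(s<70)&(abs(V+49)<26)&(U>-110)&(U<0)&(Z>34)&(Z<85)
for a in range(-110,0,10):
  k=m&(U>=a)&(U<a+10)
  if k.sum()>3: print(a,k.sum(),np.round(np.median(Z[k])),np.round([V[k].min(),V[k].max()]))
ch=(h<20)&(s>130)&(Z>34)&(Z<50)
for nm,lo,hi in(('A',-80,-20),('B',10,80)):
  k=ch&(V>lo)&(V<hi)&(U>-15)&(U<45); print(nm,k.sum(),np.round([U[k].min(),U[k].max(),V[k].min(),V[k].max()]))
"
```

```text
t=18.38 pos [634.4 314.1  87.7] yaw -148.9 -> tx 0.57 ty 0.11 tz 0.26 turn -0.0 grip 24.7 F [2.8 2.2 6.8]
red 478 [-194.  -89.   58.  116.]
-90 48 55.0 [-69. -26.]
-80 150 53.0 [-75. -25.]
-70 147 49.0 [-74. -26.]
-60 139 45.0 [-74. -26.]
-50 134 41.0 [-74. -26.]
-40 4 39.0 [-63. -42.]
A 227 [ -2.  25. -69. -32.]
B 305 [-5. 23. 32. 67.]
```

Tilt is now 22°. The blade's front edge is at u≈−41 mm, lined up with chip A (v −75…−26 against −69…−32). I'll push it to just past the slab edge.

Emit:
apply_moves(
  motion=[
    {"tx": 0,"ty": 0,"tz": -0.1,"turn": 0,"jaw": -0.6},
    {"tx": 1.2,"ty": 0,"tz": -0.12,"turn": 0,"jaw": -0.6},
    {"tx": 2.4,"ty": 0,"tz": -0.13,"turn": 0,"jaw": -0.6},
    {"tx": 3.6,"ty": 0,"tz": -0.15,"turn": 0,"jaw": -0.6},
    {"tx": 4.6,"ty": 0,"tz": -0.16,"turn": 0,"jaw": -0.6},
  ],
  squeeze=60,
)

```text
time_s: 18.85
position: [0.5946, 0.2901, 0.0892]
tool_rot: [[-0.856, -0.515, 0.029], [-0.516, 0.856, -0.022], [-0.013, -0.033, -0.999]]
ft_force: [0.9, 0.2, -0.4]
grip_width: 0.025
```

```bash
cat > chk.py <<'E'
from h import *
import sys
def chk(lo=-200):
    goal(629,312,88,211.1)
    im,d=snap('side','s8'); P=cloud('side',d)
    u=np.array([-.857,-.515]);v=np.array([-.515,.857]);c=np.array([.5,.292])
    U=(P[...,:2]-c)@u*1000;V=(P[...,:2]-c)@v*1000;Z=P[...,2]*1000
    hsv=cv2.cvtColor(im,cv2.COLOR_RGB2HSV);h,s=hsv[...,0].astype(int),hsv[...,1]
    ch=((h<20)&(s>130)&(Z<50)&(Z>-5)&(U>-70)&(U<150)&(abs(V)<100)).astype(np.uint8)
    n,l,st_,_=cv2.connectedComponentsWithStats(ch)
    for i in range(1,n):
        k=l==i
        if k.sum()>25: print('org',k.sum(),'U',np.round(np.percentile(U[k],[2,98])),'V',np.round(np.percentile(V[k],[2,98])),'Z',np.round(np.percentile(Z[k],[5,50,95])),'hue',np.median(h[k]))
    b=(s<70)&(U>-110)&(U<85)&(Z>35)&(Z<60)&(abs(V)<85)
    for a in range(-100,90,10):
        k=b&(U>=a)&(U<a+10)
        if k.sum()>8: print(a,k.sum(),np.round(np.median(Z[k])),np.round(np.percentile(V[k],[3,97])))
chk()
E
python3 chk.py
```

```text
t=18.85 pos [594.6 290.1  89.2] yaw -148.9 -> tx -4.07 ty 0.10 tz 0.17 turn -0.0 grip 25.0 F [ 0.9  0.2 -0.4]
org 222 U [ 8. 31.] V [-63. -32.] Z [35. 42. 45.] hue 11.0
org 308 U [-3. 22.] V [34. 66.] Z [36. 42. 45.] hue 11.0
-50 9 53.0 [-36. -26.]
-40 84 56.0 [-70. -26.]
-30 140 53.0 [-73. -27.]
-20 136 48.0 [-72. -27.]
-10 139 44.0 [-73.  51.]
0 75 41.0 [-72. -27.]
```

Emit:
apply_moves(
  motion=[
    {"tx": 1.2,"ty": 0,"tz": -0.01,"turn": 0,"jaw": -0.6},
    {"tx": 2.4,"ty": 0,"tz": -0.03,"turn": 0,"jaw": -0.6},
    {"tx": 3.6,"ty": 0,"tz": -0.04,"turn": 0,"jaw": -0.6},
    {"tx": 4.8,"ty": 0,"tz": -0.06,"turn": 0,"jaw": -0.6},
    {"tx": 6,"ty": 0,"tz": -0.07,"turn": 0,"jaw": -0.6},
  ],
)

```text
time_s: 19.32
position: [0.542, 0.2585, 0.0896]
tool_rot: [[-0.857, -0.515, 0.028], [-0.516, 0.856, -0.022], [-0.013, -0.033, -0.999]]
ft_force: [-0.0, -0.7, -0.9]
grip_width: 0.0245
```

Emit:
apply_moves(
  motion=[
    {"tx": 0.6,"ty": 0,"tz": -0.01,"turn": 0,"jaw": -0.6},
    {"tx": 1,"ty": 0,"tz": -0.01,"turn": 0,"jaw": -0.6},
    {"tx": 1,"ty": 0,"tz": -0.01,"turn": 0,"jaw": -0.6},
  ],
)

```text
time_s: 19.57
position: [0.5335, 0.2533, 0.0899]
tool_rot: [[-0.857, -0.515, 0.029], [-0.516, 0.856, -0.022], [-0.013, -0.033, -0.999]]
ft_force: [0.3, 0.2, -1.8]
grip_width: 0.0248
```

```bash
python3 chk.py
```

```text
t=19.57 pos [533.5 253.3  89.9] yaw -148.9 -> tx -11.20 ty 0.11 tz 0.34 turn -0.0 grip 24.8 F [ 0.3  0.2 -1.8]
org 230 U [ 90. 115.] V [-65. -33.] Z [ 8. 15. 17.] hue 11.0
org 304 U [-3. 22.] V [34. 66.] Z [37. 42. 45.] hue 11.0
-10 12 40.0 [34. 62.]
30 57 57.0 [-46. -26.]
40 124 54.0 [-71. -27.]
50 127 49.0 [-73. -27.]
60 117 45.0 [-73. -27.]
70 81 41.0 [-72. -27.]
```

Chip A is in the trough (U 90–115 mm, top at about 15 mm). Next is chip B.

Emit:
apply_moves(
  motion=[
    {"tx": -1,"ty": 0,"tz": -3,"turn": 0,"jaw": -0.6},
    {"tx": -3.5,"ty": 2,"tz": -5,"turn": 0,"jaw": -0.6},
    {"tx": -6,"ty": 4.5,"tz": -5,"turn": 0,"jaw": -0.6},
    {"tx": -8.5,"ty": 7,"tz": -5,"turn": 0,"jaw": -0.6},
    {"tx": -11,"ty": 9.5,"tz": -5,"turn": 0,"jaw": -0.6},
  ],
)

```text
time_s: 20.03
position: [0.5785, 0.3946, 0.1387]
tool_rot: [[-0.857, -0.515, 0.03], [-0.516, 0.857, -0.021], [-0.015, -0.034, -0.999]]
ft_force: [0.6, 0.0, -1.3]
grip_width: 0.0247
```

```bash
python3 -c "
from h import *
goal(588,401,89,211.1)"
```

```text
t=20.03 pos [578.5 394.6 138.7] yaw -149.0 -> tx -1.07 ty 0.23 tz 4.98 turn -0.1 grip 24.7 F [ 0.6  0.  -1.3]
```

Emit:
apply_moves(
  motion=[
    {"tx": -1,"ty": 0.2,"tz": 0.5,"turn": 0,"jaw": -0.6},
    {"tx": -1,"ty": 0.2,"tz": 2,"turn": 0,"jaw": -0.6},
    {"tx": -1,"ty": 0.2,"tz": 4,"turn": 0,"jaw": -0.6},
    {"tx": -1,"ty": 0.2,"tz": 4.9,"turn": 0,"jaw": -0.6},
    {"tx": -1,"ty": 0.2,"tz": 4.9,"turn": 0,"jaw": -0.6},
  ],
)

```text
time_s: 20.45
position: [0.587, 0.4003, 0.0876]
tool_rot: [[-0.857, -0.515, 0.027], [-0.515, 0.857, -0.023], [-0.011, -0.033, -0.999]]
ft_force: [0.1, -0.3, -0.2]
grip_width: 0.0249
```

```bash
python3 chk.py
```

```text
t=20.45 pos [587.  400.3  87.6] yaw -149.0 -> tx 0.95 ty -9.73 tz 0.27 turn -0.1 grip 24.9 F [ 0.1 -0.3 -0.2]
org 231 U [ 90. 114.] V [-65. -34.] Z [ 8. 15. 17.] hue 11.0
org 311 U [-3. 22.] V [34. 66.] Z [37. 42. 44.] hue 11.0
-90 137 56.0 [28. 72.]
-80 211 52.0 [26. 72.]
-70 211 48.0 [26. 71.]
-60 201 44.0 [26. 71.]
-50 133 41.0 [26. 71.]
-10 11 40.0 [34. 62.]
```

Emit:
apply_moves(
  motion=[
    {"tx": 1.2,"ty": 0,"tz": -0.02,"turn": 0,"jaw": -0.6},
    {"tx": 2.4,"ty": 0,"tz": -0.03,"turn": 0,"jaw": -0.6},
    {"tx": 3.6,"ty": 0,"tz": -0.04,"turn": 0,"jaw": -0.6},
    {"tx": 4.8,"ty": 0,"tz": -0.05,"turn": 0,"jaw": -0.6},
    {"tx": 6,"ty": 0,"tz": -0.07,"turn": 0,"jaw": -0.6},
  ],
)

```text
time_s: 20.92
position: [0.5362, 0.3693, 0.0906]
tool_rot: [[-0.857, -0.515, 0.031], [-0.515, 0.857, -0.021], [-0.016, -0.034, -0.999]]
ft_force: [0.1, 0.1, -1.5]
grip_width: 0.0245
```

Emit:
apply_moves(
  motion=[
    {"tx": 1.2,"ty": 0,"tz": -0.02,"turn": 0,"jaw": -0.6},
    {"tx": 2.4,"ty": 0,"tz": -0.03,"turn": 0,"jaw": -0.6},
    {"tx": 3.6,"ty": 0,"tz": -0.04,"turn": 0,"jaw": -0.6},
    {"tx": 4.8,"ty": 0,"tz": -0.05,"turn": 0,"jaw": -0.6},
    {"tx": 6,"ty": 0,"tz": -0.07,"turn": 0,"jaw": -0.6},
  ],
)

```text
time_s: 21.33
position: [0.485, 0.3383, 0.0918]
tool_rot: [[-0.857, -0.514, 0.033], [-0.515, 0.857, -0.02], [-0.018, -0.034, -0.999]]
ft_force: [-0.2, 0.2, -1.4]
grip_width: 0.0244
```

Emit:
apply_moves(
  motion=[
    {"tx": 0.6,"ty": 0,"tz": 0,"turn": 0,"jaw": -0.6},
    {"tx": 0.6,"ty": 0,"tz": 0,"turn": 0,"jaw": -0.6},
    {"tx": 0.6,"ty": 0,"tz": 0,"turn": 0,"jaw": -0.6},
  ],
)

```text
time_s: 21.58
position: [0.4806, 0.3355, 0.0927]
tool_rot: [[-0.857, -0.514, 0.035], [-0.515, 0.857, -0.019], [-0.021, -0.034, -0.999]]
ft_force: [0.6, 0.5, -1.0]
grip_width: 0.0245
```

```bash
python3 chk.py
```

```text
t=21.58 pos [480.6 335.5  92.7] yaw -149.0 -> tx -11.50 ty -9.63 tz 1.04 turn -0.1 grip 24.5 F [ 0.6  0.5 -1. ]
org 234 U [ 90. 115.] V [-66. -33.] Z [ 8. 15. 17.] hue 11.0
org 271 U [ 85. 109.] V [30. 63.] Z [ 9. 15. 17.] hue 12.0
30 25 57.0 [64. 71.]
40 127 58.0 [26. 71.]
50 173 55.0 [25. 71.]
60 177 50.0 [25. 71.]
70 165 46.0 [24. 70.]
80 13 44.0 [24. 56.]
```

Both chips are in the trough. I'm lifting and returning to the mat.

Emit:
apply_moves(
  motion=[
    {"tx": -0.5,"ty": 0,"tz": -3,"turn": 0,"jaw": -0.6},
    {"tx": -1,"ty": 0,"tz": -6.5,"turn": 0,"jaw": -0.6},
    {"tx": -1,"ty": 0,"tz": -10,"turn": 0,"jaw": -0.6},
    {"tx": -1,"ty": 0,"tz": -11.5,"turn": 0,"jaw": -0.6},
  ],
)

```text
time_s: 21.97
position: [0.487, 0.3439, 0.2125]
tool_rot: [[-0.857, -0.514, 0.042], [-0.515, 0.857, -0.016], [-0.028, -0.035, -0.999]]
ft_force: [0.6, 0.6, -1.1]
grip_width: 0.0246
```

```bash
python3 -c "
from h import *
goal(631,-168,200,180)"
```

```text
t=21.97 pos [487.  343.9 212.5] yaw -149.0 -> tx 14.06 ty -51.23 tz 2.66 turn 31.0 grip 24.6 F [ 0.6  0.6 -1.1]
```

Emit:
apply_moves(
  motion=[
    {"tx": 1,"ty": -3.5,"tz": 0,"turn": 0,"jaw": -0.6},
    {"tx": 2,"ty": -7,"tz": 0,"turn": 0,"jaw": -0.6},
    {"tx": 3,"ty": -10.5,"tz": 0,"turn": 0,"jaw": -0.6},
    {"tx": 4,"ty": -14,"tz": 0,"turn": 0,"jaw": -0.6},
    {"tx": 4.8,"ty": -17.2,"tz": 0,"turn": 0,"jaw": -0.6},
  ],
)

```text
time_s: 22.38
position: [0.5351, 0.1699, 0.2176]
tool_rot: [[-0.857, -0.514, 0.043], [-0.515, 0.857, -0.016], [-0.028, -0.036, -0.999]]
ft_force: [0.5, -0.8, -1.1]
grip_width: 0.0245
```

Emit:
apply_moves(
  motion=[
    {"tx": 1,"ty": -3.5,"tz": 0,"turn": 0,"jaw": -0.6},
    {"tx": 2,"ty": -7,"tz": 0,"turn": 0,"jaw": -0.6},
    {"tx": 3,"ty": -10.5,"tz": 0,"turn": 0,"jaw": -0.6},
    {"tx": 4,"ty": -14,"tz": 0,"turn": 0,"jaw": -0.6},
    {"tx": 4.8,"ty": -17.2,"tz": 0,"turn": 0,"jaw": -0.6},
  ],
)

```text
time_s: 22.8
position: [0.5832, -0.0046, 0.2226]
tool_rot: [[-0.857, -0.513, 0.043], [-0.514, 0.857, -0.016], [-0.029, -0.036, -0.999]]
ft_force: [0.1, 0.4, -0.9]
grip_width: 0.0249
```

Emit:
apply_moves(
  motion=[
    {"tx": 1,"ty": -3.4,"tz": 0,"turn": 6,"jaw": -0.6},
    {"tx": 2,"ty": -6.8,"tz": 0,"turn": 12,"jaw": -0.6},
    {"tx": 3,"ty": -10.2,"tz": 0,"turn": 19,"jaw": -0.6},
    {"tx": 4,"ty": -13.6,"tz": 0,"turn": 25,"jaw": -0.6},
    {"tx": 4.7,"ty": -16.8,"tz": 0,"turn": 31,"jaw": -0.6},
  ],
)

```text
time_s: 23.22
position: [0.6297, -0.1753, 0.2275]
tool_rot: [[-0.999, 0.008, 0.044], [0.007, 1.0, -0.017], [-0.044, -0.016, -0.999]]
ft_force: [-0.2, -0.1, -0.9]
grip_width: 0.0247
```

```bash
python3 -c "
from h import *
goal(634,-168,70,180)"
```

```text
t=23.22 pos [ 629.7 -175.3  227.5] yaw 179.6 -> tx 0.26 ty 0.99 tz 15.74 turn -0.4 grip 24.7 F [-0.2 -0.1 -0.9]
```

Emit:
apply_moves(
  motion=[
    {"tx": 0.2,"ty": 0.9,"tz": 3.5,"turn": 0,"jaw": -0.6},
    {"tx": 0.2,"ty": 0.9,"tz": 7.5,"turn": 0,"jaw": -0.6},
    {"tx": 0.2,"ty": 0.9,"tz": 11.5,"turn": 0,"jaw": -0.6},
    {"tx": 0.2,"ty": 0.9,"tz": 15.2,"turn": 0,"jaw": -0.6},
    {"tx": 0.2,"ty": 0.9,"tz": 15.5,"turn": 0,"jaw": -0.6},
  ],
)

```text
time_s: 23.63
position: [0.6321, -0.1679, 0.0653]
tool_rot: [[-0.999, 0.008, 0.033], [0.007, 1.0, -0.012], [-0.033, -0.011, -0.999]]
ft_force: [-0.5, 0.3, -3.4]
grip_width: 0.0246
```

Emit:
apply_moves(
  motion=[
    {"tx": 0,"ty": 0,"tz": 0.5,"turn": 0,"jaw": -0.6},
    {"tx": 0,"ty": 0,"tz": 1,"turn": 0,"jaw": -0.6},
    {"tx": -0.1,"ty": 0,"tz": 1.5,"turn": 0,"jaw": -0.6},
    {"tx": -0.2,"ty": 0,"tz": 1.9,"turn": 0,"jaw": -0.6},
  ],
  squeeze=20,
)

```text
time_s: 23.97
position: [0.6367, -0.169, 0.0498]
tool_rot: [[-0.999, 0.008, 0.039], [0.007, 1.0, -0.014], [-0.039, -0.014, -0.999]]
ft_force: [1.5, 0.6, 5.5]
grip_width: 0.0242
```

```bash
python3 -c "
from h import *
goal(634,-168,30,180)"
```

```text
t=23.97 pos [ 636.7 -169.    49.8] yaw 179.6 -> tx 0.35 ty 0.13 tz 1.97 turn -0.4 grip 24.2 F [1.5 0.6 5.5]
```

Leveling works with only about 5 N, so I'm continuing down in small steps.

Emit:
apply_moves(
  motion=[
    {"tx": -0.1,"ty": 0,"tz": 0.5,"turn": 0,"jaw": -0.6},
    {"tx": -0.1,"ty": 0,"tz": 1,"turn": 0,"jaw": -0.6},
    {"tx": -0.2,"ty": 0,"tz": 1.5,"turn": 0,"jaw": -0.6},
    {"tx": -0.2,"ty": 0,"tz": 1.9,"turn": 0,"jaw": -0.6},
  ],
)

```text
time_s: 24.3
position: [0.6415, -0.1699, 0.0337]
tool_rot: [[-0.999, 0.008, 0.044], [0.007, 1.0, -0.017], [-0.045, -0.017, -0.999]]
ft_force: [2.7, 0.0, 4.9]
grip_width: 0.0248
```

Emit:
apply_moves(
  motion=[
    {"tx": 0,"ty": 0,"tz": 0.3,"turn": 0,"jaw": -0.6},
    {"tx": 0,"ty": 0,"tz": 0.5,"turn": 0,"jaw": -0.6},
  ],
)

```text
time_s: 24.47
position: [0.6428, -0.1704, 0.0306]
tool_rot: [[-0.999, 0.008, 0.048], [0.007, 1.0, -0.018], [-0.048, -0.018, -0.999]]
ft_force: [0.9, -0.3, 4.8]
grip_width: 0.0245
```

```bash
python3 -c "
from h import *
goal(634,-168,30,180)
im,d=snap('side','s9'); P=cloud('side',d)*1000; hsv=cv2.cvtColor(im,cv2.COLOR_RGB2HSV);h,s=hsv[...,0].astype(int),hsv[...,1]
rd=((h<6)|(h>174))&(s>130)&(abs(P[...,1]+168)<40)&(P[...,0]>500)&(P[...,0]<760)
for a in range(560,740,20):
  k=rd&(P[...,0]>=a)&(P[...,0]<a+20)
  if k.sum()>4: print(a,k.sum(),np.round(np.percentile(P[...,2][k],[5,95])))
"
```

```text
t=24.47 pos [ 642.8 -170.4   30.6] yaw 179.6 -> tx 0.89 ty 0.24 tz 0.01 turn -0.4 grip 24.5 F [ 0.9 -0.3  4.8]
600 32 [13. 31.]
620 18 [17. 30.]
660 25 [19. 35.]
680 24 [23. 38.]
700 5 [24. 38.]
```

Emit:
apply_moves(
  motion=[
    {"tx": 0,"ty": 0,"tz": 0.3,"turn": 0,"jaw": -0.6},
    {"tx": 0,"ty": 0,"tz": 0.6,"turn": 0,"jaw": -0.6},
    {"tx": 0,"ty": 0,"tz": 0.7,"turn": 0,"jaw": -0.6},
    {"tx": 0,"ty": 0,"tz": 0.7,"turn": 0,"jaw": -0.6},
  ],
)

```text
time_s: 24.85
position: [0.6439, -0.1709, 0.0237]
tool_rot: [[-0.999, 0.008, 0.05], [0.007, 1.0, -0.019], [-0.05, -0.019, -0.999]]
ft_force: [2.8, -0.4, 5.9]
grip_width: 0.0243
```

Emit:
apply_moves(
  motion=[
    {"tx": 0,"ty": 0,"tz": 0.1,"turn": 0,"jaw": -0.6},
    {"tx": 0,"ty": 0,"tz": 0.15,"turn": 0,"jaw": -0.6},
  ],
)

```text
time_s: 25.02
position: [0.644, -0.1709, 0.0235]
tool_rot: [[-0.999, 0.008, 0.05], [0.007, 1.0, -0.019], [-0.05, -0.019, -0.999]]
ft_force: [-4.6, 2.0, 17.9]
grip_width: 0.0247
```

Fully down with 18 N contact. I'll release and retreat.

Emit:
apply_moves(
  motion=[
    {"tx": 0,"ty": 0,"tz": -0.1,"turn": 0,"jaw": 0},
    {"tx": 0,"ty": 0,"tz": -0.2,"turn": 0,"jaw": 0.4},
    {"tx": 0,"ty": 0,"tz": -0.3,"turn": 0,"jaw": 0.5},
    {"tx": 0,"ty": 0,"tz": -3,"turn": 0,"jaw": 0.5},
    {"tx": 0,"ty": 0,"tz": -7,"turn": 0,"jaw": 0.5},
  ],
)

```text
time_s: 25.43
position: [0.6386, -0.1689, 0.09]
tool_rot: [[-0.999, 0.008, 0.042], [0.007, 1.0, -0.016], [-0.042, -0.015, -0.999]]
ft_force: [-0.6, -1.2, -0.2]
grip_width: 0.0641
```

Emit:
apply_moves(
  motion=[
    {"tx": 4,"ty": 0,"tz": -4,"turn": 0,"jaw": 0.5},
    {"tx": 8,"ty": -3,"tz": -8,"turn": 0,"jaw": 0.5},
    {"tx": 12,"ty": -6,"tz": -8,"turn": 0,"jaw": 0.5},
    {"tx": 14,"ty": -8,"tz": -8,"turn": 0,"jaw": 0.5},
    {"tx": 14,"ty": -8,"tz": -8,"turn": 0,"jaw": 0.5},
  ],
)

```text
time_s: 25.85
position: [0.4923, -0.2482, 0.1662]
tool_rot: [[-0.999, 0.009, 0.043], [0.008, 1.0, -0.017], [-0.043, -0.017, -0.999]]
ft_force: [1.1, -0.8, -0.2]
grip_width: 0.064
```

Emit:
apply_moves(
  motion=[
    {"tx": 4,"ty": -4,"tz": 0,"turn": 0,"jaw": 0.5},
    {"tx": 6,"ty": -8,"tz": 0,"turn": 0,"jaw": 0.5},
    {"tx": 8,"ty": -10,"tz": 0,"turn": 0,"jaw": 0.5},
    {"tx": 8,"ty": -10,"tz": 0,"turn": 0,"jaw": 0.5},
    {"tx": 8,"ty": -10,"tz": 0,"turn": 0,"jaw": 0.5},
  ],
)

```text
time_s: 26.27
position: [0.41, -0.3494, 0.1642]
tool_rot: [[-0.999, 0.013, 0.042], [0.012, 1.0, -0.017], [-0.043, -0.016, -0.999]]
ft_force: [0.9, 0.5, -0.2]
grip_width: 0.0639
```

```bash
python3 chk.py; python3 -c "
from h import *
im,d=snap('top','t9')
hsv=cv2.cvtColor(im,cv2.COLOR_RGB2HSV);h,s,v=[hsv[...,i].astype(int) for i in range(3)]
m=np.zeros(h.shape,bool);m[110:225,265:325]=True
red=m&((h<6)|(h>174))&(s>140)
y,x=np.nonzero(red);W=np.array([px2w('top',a,b,z=.026)[:2]*1000 for a,b in zip(x,y)]);print('red',len(W),cv2.minAreaRect(W.astype(np.float32)))
Z=cloud('top',d)[...,2]*1000; X=cloud('top',d)[...,0]*1000
for a in range(560,720,20):
  k=red&(X>=a)&(X<a+20)
  if k.sum()>4: print(a,round(np.median(Z[k])))
a=np.load('/tmp/s9.npz')
cv2.imwrite('pics/t9c.png',cv2.resize(im[90:280,90:380,::-1],(800,524),interpolation=cv2.INTER_CUBIC))"
```

```text
t=26.27 pos [ 410.  -349.4  164.2] yaw 179.3 -> tx -20.76 ty 66.53 tz 7.42 turn -31.8 grip 63.9 F [ 0.9  0.5 -0.2]
org 229 U [ 90. 114.] V [-66. -33.] Z [ 9. 15. 17.] hue 11.0
org 307 U [ 84. 108.] V [31. 63.] Z [11. 15. 17.] hue 11.0
red 246 ((655.2402954101562, -172.40081787109375), (23.19011688232422, 103.43539428710938), 88.32574462890625)
600 26
620 26
640 26
660 26
680 25
700 25
```

View pics/t9c.png

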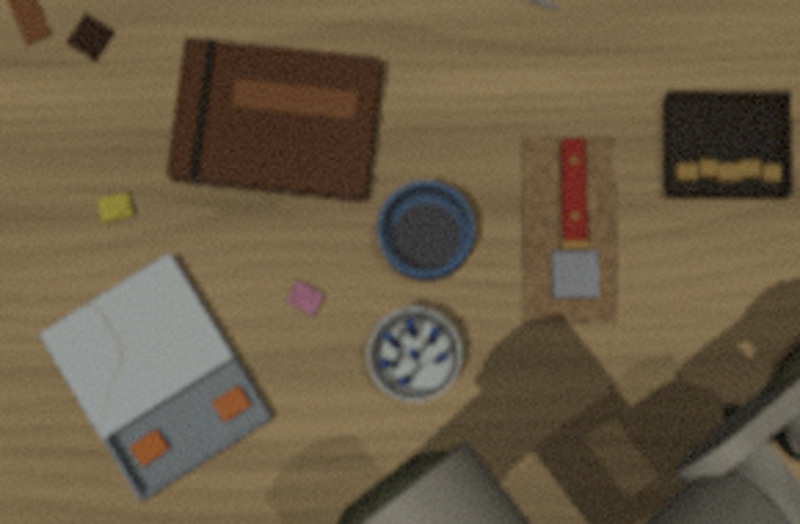

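The final picture shows the scraper flat on the mat (575,215), its handle top level at 25–26 mm. Both chips are in the trough at (232,402) and (150,446), and the pot, tub, journals and box are where they started. The origin is about 10 mm along and 6 mm across from the mat's centre, and the gripper is well clear, so I'm handing in.

```bash
python3 -c "
from rig import close_job
print(close_job())"
```

```text
the job is handed in; nothing more can be done
None
```

I completed every step of the task and handed the job in after about 26 s of robot time. `close_job()` gives no verdict, so the results below are from my own checks.

- **Sequence:** I drew the scraper from its sleeve, laid it on the mat, released it and took it again by the red handle. I then dipped the blade, pushed both chips into the trough one at a time, laid the scraper back on the mat and released it.
- **Tilting the blade:** The tool always points down, so I turned the scraper in the grip by pressing it against the fixed sleeve. That gave about 36° for the dip. I then levelled it against the slab and finally against the mat.
- **Dip:** From the measured arm pose and blade slope, the tip was about 35 mm below the rim and near the pot's centre, with no contact force.
- **Last checks:**
  - The scraper is flat and upright, its handle top level at 25–26 mm, about 10 mm along and 6 mm across from the mat's centre.
  - Both chips lie flat in the trough.
  - By eye, the pot, pen tub, journals and type box are where they started. I did not measure them again.
  - The gripper is open and clear of everything.
- **What went wrong:**
  - The first tilting attempt pinned the blade between sleeve and bench, with 53 N at the wrist (limit 120 N). I backed off and used another way.
  - The two cameras disagreed by up to about 10 mm on the pot's position. I aimed between them, and the dip made no contact.
  - The tool drifted about 2–3° from vertical over the run, with no visible effect on the result.

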